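# Lock the spool with the hitch pin

### The job

Lock the wooden spool onto its stand: take the hitch pin out of the wooden block, push it down through the cross hole in the spindle's flat end until its collar sits fully home, with the wire loop pointing out past the spindle's free end, then swing the sprung loop down over the spindle end until it snaps shut around it. Feel for the hole and push gently, and leave the things standing around undisturbed.

Things in the scene. Friction and masses are not known exactly. Their poses are not given: they have to be found in the camera images.
- hitch_pin: steel hitch pin, about 70 g, starts upright in the wooden block. Origin on its axis at the underside of its collar; z points up, tip to head. Shank 8 mm diameter, 38 mm long below the origin, the last 8 mm tapering to a 3 mm tip. Collar 16 mm diameter, z 0 to 4 mm. The wire loop is hinged at z = 9 mm about the pin's y and at joint 0 points along the pin's own -x
- pin_grip (a point): middle of the pin's flat-sided steel grip block, on the pin axis 24 mm above the pin's origin. The block is 14 mm along the pin's x by 12 mm along its y and ends 8 mm above this point; the 16 mm collar's top is 20 mm and the loop's wires (36 mm wide overall) about 13 mm below this point. Axes as the pin's
- pin_loop (a joint): hinge of the wire loop, rad: 0 = open, standing out level along the pin's -x; 1.40 = fully down, its bar against the shank. A weak spring swings it back open if let go early. With the pin home, its two wires ride over sprung balls in the tongue's sides at about 0.8 to 1.1 rad (takes about 5 N at the bar) and then snap down and are held at about 1.25 rad
- loop_bar (a point): middle of the loop's end bar (4 mm wire, 22 mm straight, along the pin's y, loop 36 mm wide), 42 mm from the hinge axis: at joint 0 it lies at x = -42 mm, z = +9 mm of the pin's frame, and swings down in an arc. Axes as the pin's while the loop is open
- stand: fixed spool stand of dark steel; origin on the work surface; x points along its level spindle from the free end to the wooden spool (56 mm diameter, from x = 42 mm, up to 96 mm high). Post behind it 93 mm high plus a screw to 100 mm. Base plate x = -32 to 88 mm, 80 mm wide, 10 mm thick
- tongue_top (a point): middle of where the cross hole can lie, on the top face of the spindle's flat end, 75 mm above the surface; axes as the stand's. The tongue is 20 mm wide (y), 14 mm thick and ends 10 mm before the hole's centre. Hole 9.4 mm diameter, vertical, right through, 1 mm chamfer. The spindle is clamped anywhere: the hole is at y = 0 but x between -6 and +6 mm of this point, not reported
- hole_grip (a point): middle of where a sprung ball can lie in the cross hole's wall, 9 mm below the tongue's top: it grips the pin, and pushing the tip past it takes a few newtons (up to about 8); pushing on until the collar meets the top is home. Pushes above 30 N would damage the spindle
- pin_block: fixed wooden block 56 x 56 x 45 mm (height 45 mm) with a loose 13 mm hole down its middle in which the pin starts, collar resting on the block's top. Origin at the centre of its underside
- loupe: black eye loupe, a bystander, 36 mm in diameter, 27 mm high; origin at the centre of its underside
- watch_movement: round brass watch movement, a bystander, 41 mm in diameter, 9 mm high; origin at the centre of its underside
- blower: cream rubber dust blower, a bystander, 35 mm in diameter, 51 mm high; origin at the centre of its underside

How it is judged:
By the outcome, as a careful person would: the job done as asked, in the order asked, and still so for the second after the job is handed in, with the robot touching nothing.
It also fails if it takes over 72 s, if anything falls off the work surface, if the arm or the gripper's body presses on something with over 40 N, if the wrist force passes 120 N, or if a joint passes its speed limit or range.

### The arm

A 7-joint arm with a two-finger parallel gripper is mounted at the origin on a cart in front of the work surface, level with it; the furniture and walls round the work are solid. World frame = base frame: x ahead of the robot, y to its left, z up, the work surface at z = 0. Lengths are in m, angles in rad, forces in N, time in s.
With the tool pointing down it reaches from about 0.35 to 0.9 m from the base axis. Payload 7.2 kg.
Tool frame: the origin (TCP) lies midway between the tips of the shut fingers; the grasp point (between the pads) lies 19 mm behind it (manip.grip_depth is the distance from the TCP to the grasp point, in m); z points along the fingers, x is the direction in which the jaws open and shut, and the axes are right-handed (so a half turn about z gives the same grasp; the last joint's range is limited). The gripper opens to 88 mm and grips with 3 to 60 N. Pads are 20 mm wide; open, the fingers measure 115 mm over their backs; the gripper's body (75 mm by 178 mm) begins 61 mm behind the grasp point.
Start: joints at [-0.068, 0.411, -0.013, 1.596, 0.006, 1.134, -0.082], TCP at [0.625, -0, 0.196] pointing down, gripper open.
Joint ranges: [-2.95, 2.95], [-0.29, 1.99], [-1.47, 1.44], [0.14, 2.54], [-1.03, 4.17], [0.13, 1.85], [-2.86, 2.86]. Speed limits (rad/s): [2.39, 2.39, 3.01, 3.01, 3.14, 3.14, 3.14].

### API

Orientations are given as a unit quaternion [w, x, y, z].
In Python, from bench import manip gives the robot as it stands. The module is installed in compiled form; this text tells all that it offers.
- The arm moves only by the tool jog_arm, never from a script. Its argument "series" is a list of rows, each an object with "gripper": the opening, from 0 (shut) to 1 (fully open); "offset": the shift along the tool's x, y, z in mm, a list of three; "rotation": the turn, a rotation vector about the tool's x, y, z in rad, a list of three. In form: [{"gripper": gripper, "offset": [dx, dy, dz], "rotation": [wx, wy, wz]}, ...]. A call has 1 to 8 rows; each row is the pose to reach, as a shift and turn from the pose commanded when the call began, along the tool's axes at that moment; what a row does not reach only later rows make up. A row lasts 1/12 s, in which the tool goes at most 41.7 mm and 7.16 degrees, less where a joint would pass 70% of its speed; a pose out of reach is approached as far as the arm can. A call with a gripper value outside its range is refused whole. The fingers move at their own pace and stop on an object; "newtons" is the grip in N (left out, the last holds). Time passes only in rows, so rows that repeat a pose let the fingers close. It gives the time, the measured TCP pose, the force and the opening at its end, in the units of the state.
- manip.observe(): the state, without advancing time (a new reading comes with each control period).
- manip.get_image(name): name is "scene" or "side" or "wrist"; returns a dict with "image" (400x640x3 uint8, red, green, blue), "fovy" (degrees; the focal length in pixels is half the picture's height over the tangent of half this angle, whatever the lens; pixels are square), "cx", "cy" (the principal point, pixels), "D" ([k1, k2, p1, p2, k3] as OpenCV has them; the pictures are not rectified), "rvec" (rotation vector, rad) and "tvec" (3), from world to camera coordinates, as OpenCV has them; the wrist camera has in their place "hand_eye" (4x4, takes a point from camera to tool coordinates, whose origin is the TCP and whose axes are the tool frame's). Camera axes: x right, y down, z forward; pixel columns grow to the right and rows downward; lengths in m; the calibration is good to about 2 mm. A picture is of the moment at which its call begins: read the wrist's pose just before it. There is no depth.
- manip.job_done(): hands the job in, once; it reports no verdict.
Trained networks look in a picture, given as the dict that the camera call returned (one of the last four; its "shot" number tells which), for a name from the list of things; names that differ only in an ending like _2 or _b are one class to them, and where a whole thing is asked for, a point or a joint stands for the part that bears it (a point fixed in the world has none). Each returns a list of dicts, best first, with "conf" (0 to 1); they miss things now and then, are a little off and sometimes report something else, mostly with a low value. They report only what shows in the picture. A call takes as long as a camera call.
- manip.search_frame(picture, target): "xy" ([column, row] as shares, 0 to 1, of the picture: columns of its width, rows of its height, amid what is visible of it).
The state is a dict: "time": time; "joint_pos": joint angles; "dq": joint speeds; "effort": joint torques, N m; "tcp_pos": TCP position; "orientation": TCP orientation; "wrist_force": force on the tool from outside, world axes, zero at the start; "torque": the same for the moment, N m; "opening": finger opening in m.
Only numpy, scipy, OpenCV 4.12 (cv2) and the standard library are available. Lean on these libraries where they do the work, as an engineer would, in place of code of your own. Each camera call takes 0.05 s, during which the arm holds its last target.

## Working session

There is one attempt and no reset: what is moved stays moved. The work goes in short steps, Python scripts to look and compute and a tool call to move; the robot and the scene stay as the last step left them, time stands still between calls to the robot, and variables do not carry over. Pictures are saved under pics/ and viewed, and the job is handed in when it is done.

Besides the shell and the picture viewer there is one more tool, called after "Call:" as a command line: name --argument value ..., lists and objects as JSON in quotes. jog_arm: Moves the arm, as the interface text tells. Its arguments: {"type":"object","properties":{"series":{"type":"array","items":{"type":"object","properties":{"gripper":{"type":"number"},"offset":{"type":"array","items":{"type":"number"}},"rotation":{"type":"array","items":{"type":"number"}}}}},"newtons":{"type":"number"}},"required":["series"]}

```bash
mkdir -p pics; cat > h.py <<'E'
import numpy as np, cv2
from bench import manip
def K(p):
    f=200/np.tan(np.radians(p['fovy'])/2); return np.array([[f,0,p['cx']],[0,f,p['cy']],[0,0,1]])
def quatR(q):
    w,x,y,z=q
    from scipy.spatial.transform import Rotation as R
    return R.from_quat([x,y,z,w]).as_matrix()
def ext(p,st=None):
    if 'rvec' in p and p['rvec'] is not None: return cv2.Rodrigues(np.array(p['rvec'],float))[0],np.array(p['tvec'],float).ravel()
    T=np.eye(4);T[:3,:3]=quatR(st['orientation']);T[:3,3]=st['tcp_pos']
    M=np.linalg.inv(T@np.array(p['hand_eye']));return M[:3,:3],M[:3,3]
def ray(p,uv,st=None):
    R,t=ext(p,st); n=cv2.undistortPoints(np.array([[uv]],float),K(p),np.array(p['D'],float))[0,0]
    d=R.T@np.array([n[0],n[1],1]); return -R.T@t, d/np.linalg.norm(d)
def atz(p,uv,z,st=None):
    o,d=ray(p,uv,st); return o+d*(z-o[2])/d[2]
def proj(p,X,st=None):
    R,t=ext(p,st); return cv2.projectPoints(np.atleast_2d(np.array(X,float)),cv2.Rodrigues(R)[0],t,K(p),np.array(p['D'],float))[0][:,0]
def tri(rs):
    A=np.zeros((3,3));b=np.zeros(3)
    for o,d in rs:
        P=np.eye(3)-np.outer(d,d);A+=P;b+=P@o
    X=np.linalg.solve(A,b); return X,[np.linalg.norm((np.eye(3)-np.outer(d,d))@(X-o)) for o,d in rs]
def save(p,n): cv2.imwrite('pics/'+n+'.png',cv2.cvtColor(p['image'],cv2.COLOR_RGB2BGR))
def shot(c,n):
    st=manip.observe();p=manip.get_image(c);save(p,n);return p,st
E
cat > a.py <<'E'
from h import *
import pickle
s=manip.observe();print(s)
ps={}
for c in ['scene','side','wrist']:
    p,st=shot(c,c+'0');ps[c]=(p,st)
    for t in ['hitch_pin','pin_grip','loop_bar','stand','tongue_top','hole_grip','pin_block','loupe','watch_movement','blower']:
        r=manip.search_frame(p,t)
        print(c,t,[(round(x['xy'][0]*640),round(x['xy'][1]*400),round(x['conf'],2)) for x in r[:2]])
pickle.dump(ps,open('ps0.pkl','wb'))
E
python3 a.py
```

```text
{'time': 0.0, 'joint_pos': array([-0.06818949,  0.41191308, -0.01274817,  1.59704147,  0.00559152,
        1.13430394, -0.08221736]), 'dq': array([-0.00248419, -0.00057982,  0.00121032, -0.00052638, -0.00140337,
       -0.00067054,  0.00056805]), 'effort': array([-2.92756195e-04, -5.87956166e+01,  6.41712137e-01, -2.91074431e+01,
       -5.37758670e-02,  1.83686998e-02,  1.53371734e-04]), 'tcp_pos': array([ 6.24444673e-01, -2.75616842e-05,  1.95201768e-01]), 'orientation': array([ 4.68144928e-05,  9.99999668e-01,  1.31538089e-05, -8.13866936e-04]), 'wrist_force': array([-0.71399533,  0.12584913, -0.82439035]), 'torque': array([-0.04258367, -0.00981321,  0.02222739]), 'opening': 0.08809354614422897}
scene hitch_pin [(325, 213, 0.5)]
scene pin_grip [(324, 215, 0.65)]
scene loop_bar [(337, 229, 0.58)]
scene stand [(380, 181, 0.94), (327, 231, 0.44)]
scene tongue_top [(381, 180, 0.74)]
scene hole_grip [(383, 183, 0.71), (228, 296, 0.18)]
scene pin_block [(324, 228, 0.76)]
scene loupe [(382, 247, 0.81)]
scene watch_movement []
scene blower [(224, 239, 0.51)]
side hitch_pin [(320, 217, 0.64)]
side pin_grip [(323, 217, 0.41)]
side loop_bar [(311, 220, 0.52)]
side stand [(344, 276, 0.58)]
side tongue_top [(348, 280, 0.55)]
side hole_grip [(346, 281, 0.91)]
side pin_block [(323, 233, 0.6)]
side loupe [(280, 256, 0.63)]
side watch_movement [(306, 189, 0.41)]
side blower []
wrist hitch_pin [(199, 26, 0.92)]
wrist pin_grip [(202, 32, 0.97)]
wrist loop_bar [(181, 42, 0.75)]
wrist stand [(271, 186, 0.95)]
wrist tongue_top [(272, 190, 0.59)]
wrist hole_grip [(271, 183, 0.97), (153, 114, 0.74)]
wrist pin_block [(224, 41, 0.79)]
wrist loupe []
wrist watch_movement [(203, 28, 0.32)]
wrist blower []
```

View pics/scene0.png

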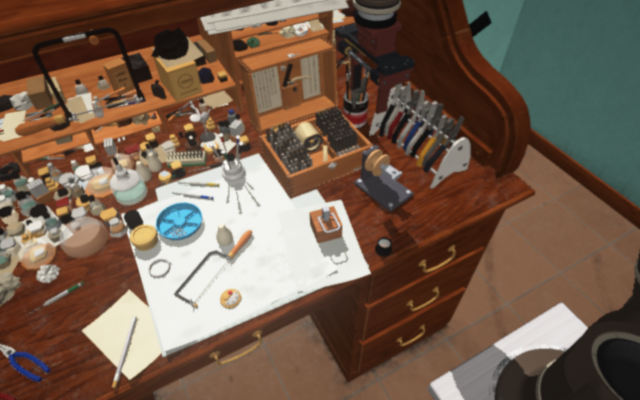

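View pics/side0.png

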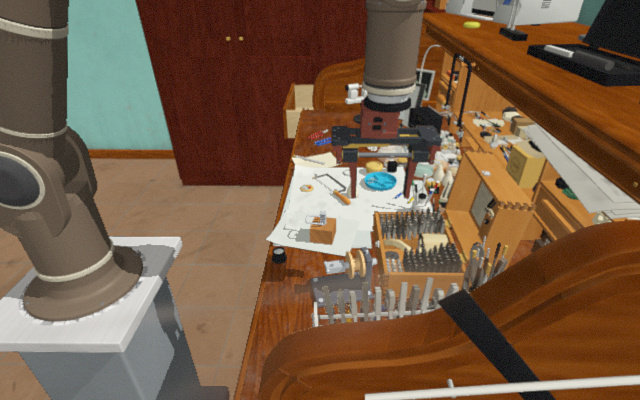

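View pics/wrist0.png

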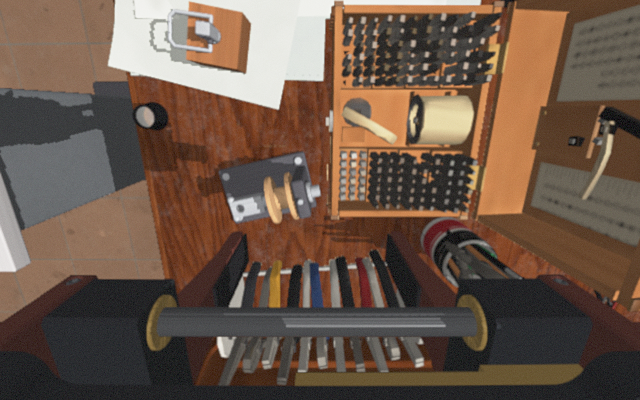

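```bash
cat > b.py <<'E'
from h import *
import pickle
ps=pickle.load(open('ps0.pkl','rb'))
W=ps['wrist'];S=ps['scene'];D=ps['side']
print(W[0]['hand_eye'],W[0]['fovy'],W[0]['D'],W[1]['tcp_pos'])
def w(uv,z): return atz(W[0],uv,z,W[1]).round(4)
print('grip top',w((203,31),.077),'block corners',[w(c,.045) for c in [(250,11),(247,73),(188,60),(192,4)]])
print('loop',[w(c,.054) for c in [(171,9),(213,13),(168,45),(211,52)]])
print('stand',[w(c,.01) for c in [(220,168),(306,151),(235,224),(320,205)]],'loupe',w((147,116),.027))
for n,a,b,c in [('grip',(203,31),(324,213),(322,216)),('tongue',(272,190),(381,180),(348,280))]:
    rs=[ray(W[0],a,W[1]),ray(S[0],b),ray(D[0],c)]
    print(n,tri(rs))
im=W[0]['image']
c=im[0:240,130:340];cv2.imwrite('pics/wc0.png',cv2.cvtColor(cv2.resize(c,None,fx=3,fy=2.5,interpolation=cv2.INTER_CUBIC)[:600],cv2.COLOR_RGB2BGR))
E
python3 b.py
```

```text
[[ 9.99999661e-01  7.00727958e-04 -4.31853898e-04 -1.09839229e-03]
 [-5.36745954e-04  9.52898329e-01  3.03289444e-01 -8.33163902e-02]
 [ 6.24036250e-04 -3.03289109e-01  9.52898382e-01 -1.89267257e-01]
 [ 0.00000000e+00  0.00000000e+00  0.00000000e+00  1.00000000e+00]] 70.46809862144332 [-0.00986539  0.          0.          0.          0.        ] [ 6.24995427e-01 -5.20055486e-06  1.96064253e-01]
grip top [0.5141 0.1553 0.077 ] block corners [array([0.5541, 0.1812, 0.045 ]), array([0.5467, 0.1214, 0.045 ]), array([0.4829, 0.1347, 0.045 ]), array([0.4941, 0.1878, 0.045 ])]
loop [array([0.4755, 0.1807, 0.054 ]), array([0.518, 0.177, 0.054]), array([0.4674, 0.1478, 0.054 ]), array([0.5121, 0.1409, 0.054 ])]
stand [array([0.4938, 0.0075, 0.01  ]), array([0.6099, 0.0303, 0.01  ]), array([ 0.507 , -0.0738,  0.01  ]), array([ 0.6287, -0.045 ,  0.01  ])] loupe [0.4169 0.0754 0.027 ]
grip (array([0.51120182, 0.15965633, 0.06554324]), [np.float64(0.002038258218813592), np.float64(0.0016949257256787947), np.float64(0.0005499410566038477)])
tongue (array([ 0.56708234, -0.01932372,  0.0260704 ]), [np.float64(0.002097878414221364), np.float64(0.002568883431839284), np.float64(0.004171444808372875)])
```

```bash
python3 -c "
import pickle,cv2
ps=pickle.load(open('ps0.pkl','rb'))
im=ps['wrist'][0]['image']
c=im[140:235,205:335];cv2.imwrite('pics/wc1.png',cv2.cvtColor(cv2.resize(c,None,fx=6,fy=6,interpolation=cv2.INTER_CUBIC),cv2.COLOR_RGB2BGR))
"
```

```text
(no output)
```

View pics/wc0.png

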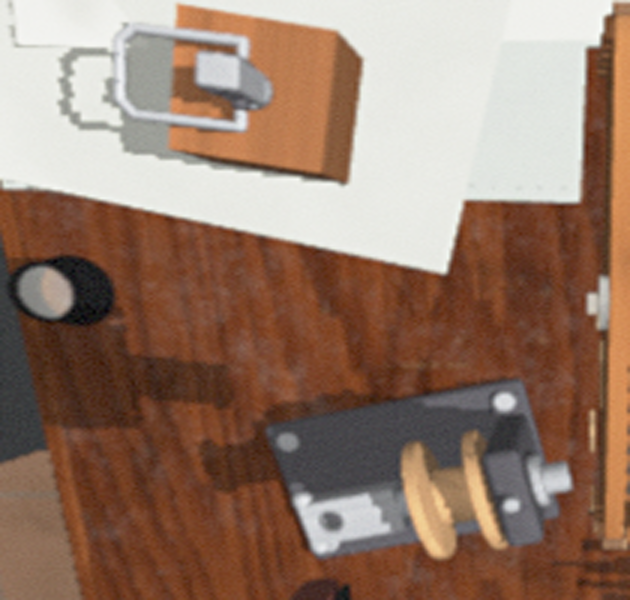

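View pics/wc1.png

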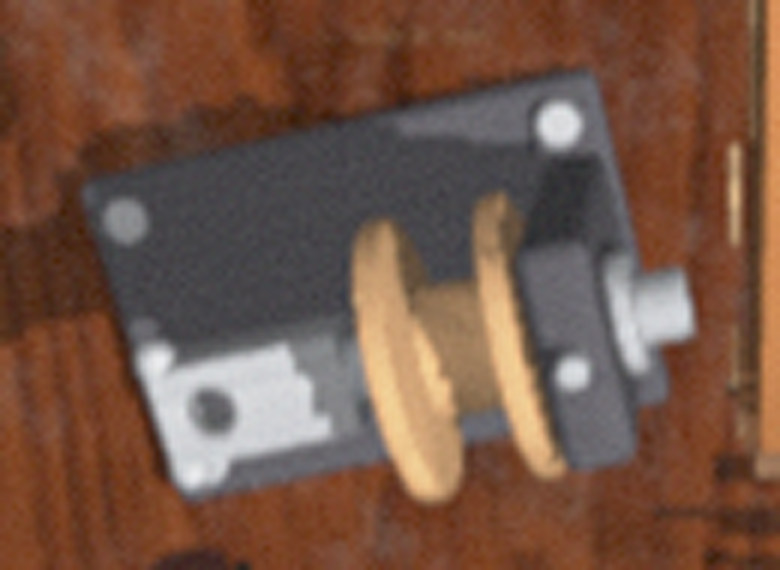

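```bash
cat > c.py <<'E'
from h import *
import pickle
ps=pickle.load(open('ps0.pkl','rb'))
W=ps['wrist']
def w(uv,z): return atz(W[0],uv,z,W[1]).round(4)
f=lambda x,y:(205+x/6,140+y/6)
print('hole',w(f(212,410),.075),'tongue corners',[w(f(*c),.075) for c in [(145,375),(180,480),(290,348),(330,432)]])
print('spool rim top front',w(f(372,225),.096),'base',[w(f(*c),.01) for c in [(88,190),(590,72),(190,495)]])
g=lambda x,y:(130+x/3,y/2.5)
print('gripblock',[w(g(*c),.077) for c in [(196,53),(240,55),(238,90),(196,84)]])
print('blk',[w(g(*c),.045) for c in [(335,32),(320,182),(170,150),(178,5)]])
E
python3 c.py
```

```text
hole [ 0.5352 -0.0269  0.075 ] tongue corners [array([ 0.5228, -0.0198,  0.075 ]), array([ 0.5277, -0.0415,  0.075 ]), array([ 0.5512, -0.0143,  0.075 ]), array([ 0.5578, -0.0315,  0.075 ])]
spool rim top front [0.5719 0.0148 0.096 ] base [array([0.4929, 0.0025, 0.01  ]), array([0.6063, 0.029 , 0.01  ]), array([ 0.5096, -0.0715,  0.01  ])]
gripblock [array([0.5077, 0.1637, 0.077 ]), array([0.5217, 0.1629, 0.077 ]), array([0.5198, 0.151 , 0.077 ]), array([0.5064, 0.1531, 0.077 ])]
blk [array([0.5453, 0.1796, 0.045 ]), array([0.5353, 0.1216, 0.045 ]), array([0.4815, 0.1347, 0.045 ]), array([0.4916, 0.1896, 0.045 ])]
```

Call:
jog_arm --series '[{"gripper":1,"offset":[-40,-55,0],"rotation":[0,0,0]},{"gripper":0.7,"offset":[-80,-110,20],"rotation":[0,0,0.1]},{"gripper":0.5,"offset":[-111,-157,50],"rotation":[0,0,0.13]},{"gripper":0.4,"offset":[-111,-157,71],"rotation":[0,0,0.13]},{"gripper":0.34,"offset":[-111,-157,71],"rotation":[0,0,0.13]},{"gripper":0.34,"offset":[-111,-157,71],"rotation":[0,0,0.13]},{"gripper":0.34,"offset":[-111,-157,71],"rotation":[0,0,0.13]},{"gripper":0.34,"offset":[-111,-157,71],"rotation":[0,0,0.13]}]'

```text
time: 2.32
tcp_pos: [0.5146, 0.1567, 0.1254]
orientation: [0.0, 0.998, -0.065, 0.0]
wrist_force: [1.0, -0.2, -0.2]
opening: 0.0446
```

```bash
python3 - <<'E'
from h import *
import pickle
p,s=shot('wrist','w1');pickle.dump((p,s),open('w1.pkl','wb'))
print(s['tcp_pos'],s['orientation'],s['opening'],s['wrist_force'],s['time'])
for t in ['pin_grip','loop_bar','hitch_pin']: print(t,manip.search_frame(p,t)[:1])
E
```

```text
[0.51460252 0.15665291 0.12540976] [ 1.49820605e-04  9.97897527e-01 -6.48104293e-02  3.32419987e-04] 0.044551841759952845 [ 1.02327477 -0.22698903 -0.17929642] 2.3167
pin_grip []
loop_bar [{'xy': [0.4439, 0.5208], 'conf': 0.88}]
hitch_pin [{'xy': [0.4773, 0.4915], 'conf': 0.64}]
```

View pics/w1.png

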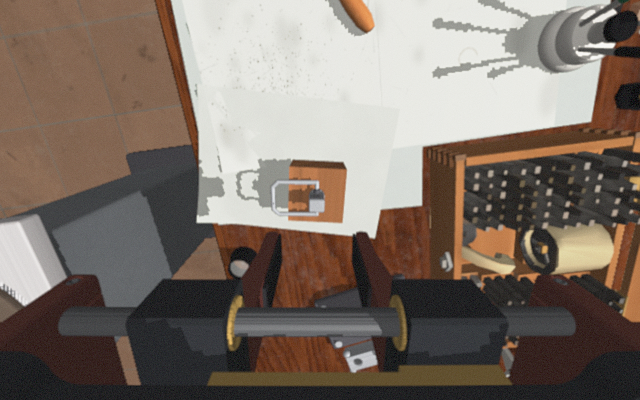

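```bash
python3 - <<'E'
from h import *
import pickle
p,s=pickle.load(open('w1.pkl','rb'))
print('tcp px',proj(p,[s['tcp_pos']],s))
im=p['image'][150:235,255:365]
cv2.imwrite('pics/w1c.png',cv2.cvtColor(cv2.resize(im,None,fx=7,fy=7,interpolation=cv2.INTER_CUBIC),cv2.COLOR_RGB2BGR))
E
```

```text
tcp px [[317.98081874 229.06454156]]
```

View pics/w1c.png

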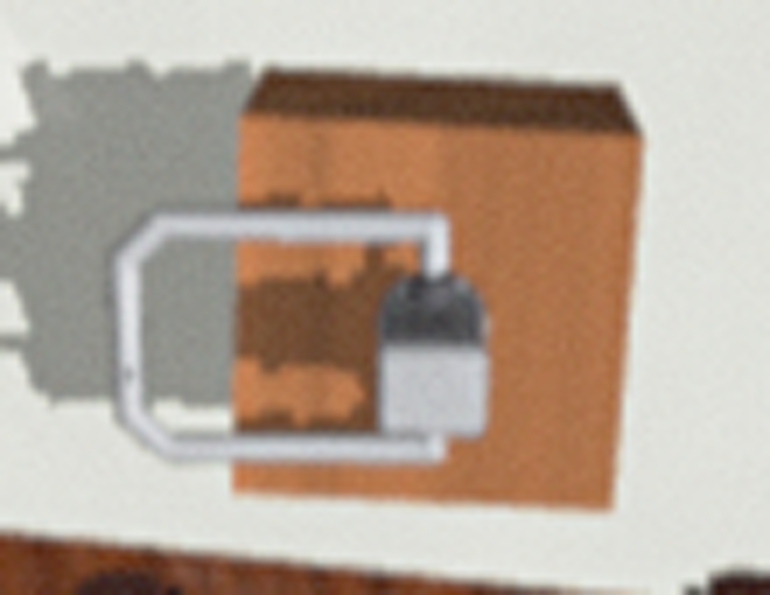

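```bash
python3 - <<'E'
from h import *
import pickle
p,s=pickle.load(open('w1.pkl','rb'))
g=lambda x,y:(255+x/7,150+y/7)
print('top',atz(p,g(434,390),.077,s),[atz(p,g(*c),.077,s).round(4) for c in [(382,348),(487,348),(485,435),(380,430)]])
a,b=atz(p,g(170,225),.054,s),atz(p,g(440,228),.054,s);c,d=atz(p,g(170,446),.054,s),atz(p,g(440,450),.054,s)
print(a,b,c,d,np.degrees(np.arctan2(*(b-a)[1::-1])),np.degrees(np.arctan2(*(d-c)[1::-1])),'hinge mid',(b+d)/2)
print('bar',atz(p,g(130,335),.054,s))
E
```

```text
top [0.51414311 0.15795092 0.077     ] [array([0.5084, 0.1643, 0.077 ]), array([0.5215, 0.1626, 0.077 ]), array([0.5198, 0.1511, 0.077 ]), array([0.5066, 0.1535, 0.077 ])]
[0.48073183 0.17812688 0.054     ] [0.51695182 0.17299614 0.054     ] [0.47535246 0.14660388 0.054     ] [0.5128605  0.14112862 0.054     ] -8.062599227874406 -8.305135403870748 hinge mid [0.51490616 0.15706238 0.054     ]
bar [0.47263224 0.163427   0.054     ]
```

Call:
jog_arm --series '[{"gripper":0.34,"offset":[-0.4,-1,0],"rotation":[0,0,0.013]},{"gripper":0.34,"offset":[-0.4,-1,10],"rotation":[0,0,0.013]},{"gripper":0.34,"offset":[-0.4,-1,25],"rotation":[0,0,0.013]},{"gripper":0.34,"offset":[-0.4,-1,40],"rotation":[0,0,0.013]},{"gripper":0.34,"offset":[-0.4,-1,55],"rotation":[0,0,0.013]},{"gripper":0.34,"offset":[-0.4,-1,68],"rotation":[0,0,0.013]},{"gripper":0.34,"offset":[-0.4,-1,74],"rotation":[0,0,0.013]},{"gripper":0.34,"offset":[-0.4,-1,74],"rotation":[0,0,0.013]}]'

```text
time: 3.18
tcp_pos: [0.5127, 0.1574, 0.0493]
orientation: [0.001, 0.997, -0.072, -0.001]
wrist_force: [-0.7, 0.3, -0.4]
opening: 0.0301
```

```bash
python3 - <<'E'
from h import *
for c in ['wrist','scene']:
    p,s=shot(c,c+'2')
    if c=='scene':
        im=p['image'][170:280,270:430]; cv2.imwrite('pics/s2c.png',cv2.cvtColor(cv2.resize(im,None,fx=4.5,fy=4.5),cv2.COLOR_RGB2BGR))
    else:
        im=p['image'][100:260,210:430]; cv2.imwrite('pics/w2c.png',cv2.cvtColor(cv2.resize(im,None,fx=3.5,fy=3.5),cv2.COLOR_RGB2BGR))
E
```

```text
(no output)
```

View pics/w2c.png

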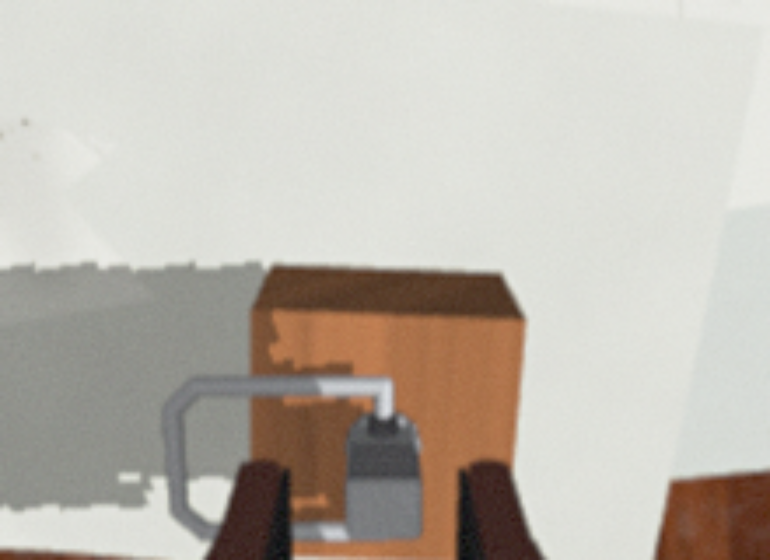

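View pics/s2c.png

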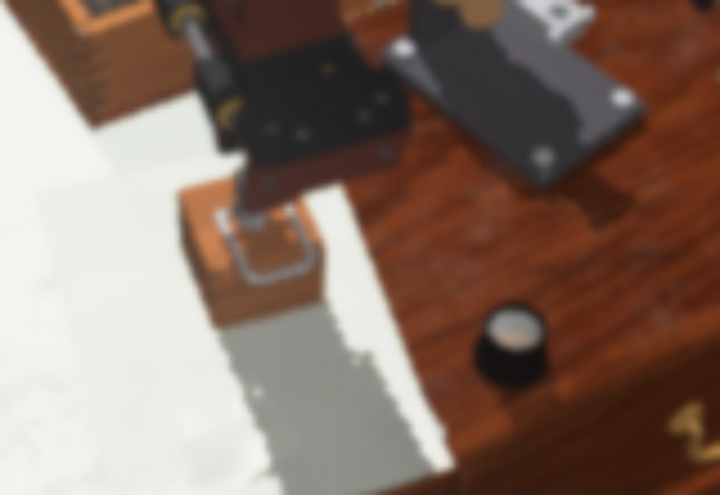

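Call:
jog_arm --series '[{"gripper":0.0,"offset":[0,0,0],"rotation":[0,0,0]},{"gripper":0.0,"offset":[0,0,0],"rotation":[0,0,0]},{"gripper":0.0,"offset":[0,0,0],"rotation":[0,0,0]},{"gripper":0.0,"offset":[0,0,0],"rotation":[0,0,0]},{"gripper":0.0,"offset":[0,0,0],"rotation":[0,0,0]},{"gripper":0.0,"offset":[0,0,0],"rotation":[0,0,0]}]' --newtons 30

```text
time: 3.78
tcp_pos: [0.5139, 0.1581, 0.0513]
orientation: [-0.0, 0.997, -0.071, 0.0]
wrist_force: [0.0, 0.6, 0.4]
opening: 0.0004
```

```bash
python3 - <<'E'
from h import *
for c in ['wrist','scene']:
    p,s=shot(c,c+'3')
    if c=='scene':
        im=p['image'][170:280,270:430]; cv2.imwrite('pics/s3c.png',cv2.cvtColor(cv2.resize(im,None,fx=4.5,fy=4.5),cv2.COLOR_RGB2BGR))
    else:
        print(proj(p,[s['tcp_pos'],[.5143,.1577,.077],[.5143,.1577,.045]],s))
        im=p['image'][100:300,210:430]; cv2.imwrite('pics/w3c.png',cv2.cvtColor(cv2.resize(im,None,fx=3,fy=3),cv2.COLOR_RGB2BGR))
E
```

```text
[[317.96950663 229.04526064]
 [318.93866919 245.78310025]
 [318.59213296 226.06847642]]
```

View pics/w3c.png

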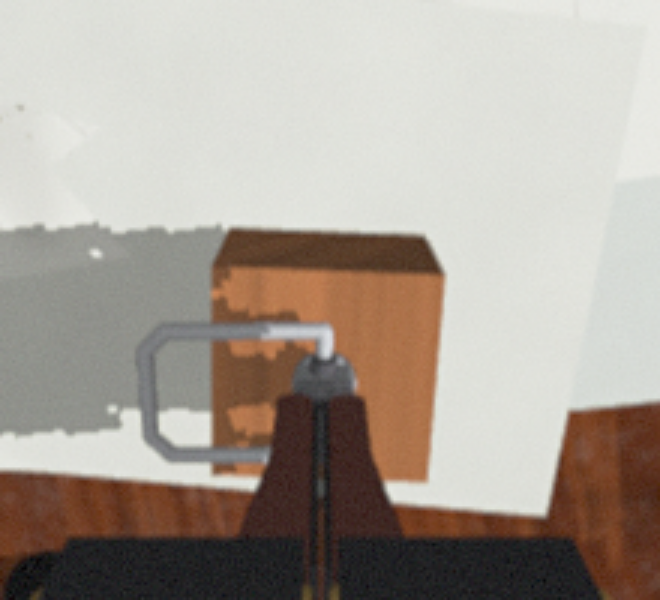

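View pics/s3c.png

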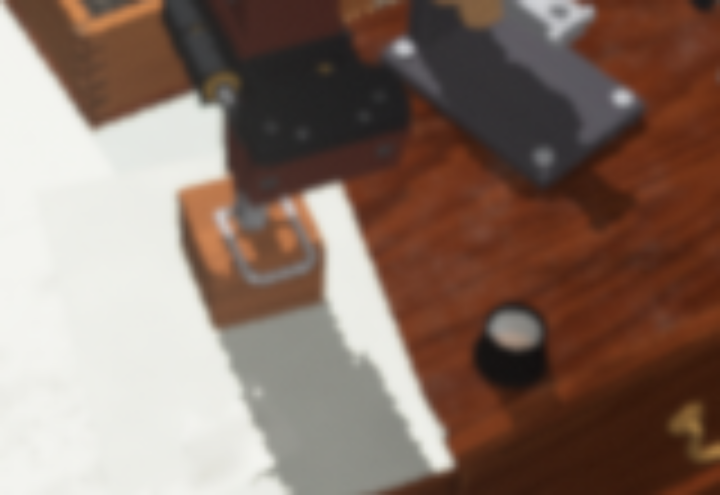

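```bash
python3 - <<'E'
from h import *
import cv2
p,s=shot('side','side3')
print(s['opening'],s['wrist_force'],s['tcp_pos'])
im=p['image'][190:270,280:390]; cv2.imwrite('pics/d3c.png',cv2.cvtColor(cv2.resize(im,None,fx=7,fy=7,interpolation=cv2.INTER_CUBIC),cv2.COLOR_RGB2BGR))
a=cv2.imread('pics/scene2.png')[190:250,300:350];b=cv2.imread('pics/scene3.png')[190:250,300:350]
cv2.imwrite('pics/s23.png',cv2.resize(np.hstack([a,b]),None,fx=8,fy=8,interpolation=cv2.INTER_CUBIC))
a=cv2.imread('pics/wrist3.png')[195:295,265:375]
cv2.imwrite('pics/w3d.png',cv2.resize(a,None,fx=6,fy=6,interpolation=cv2.INTER_CUBIC))
E
```

```text
0.0005549864262565167 [-1.10640435  0.70371767  0.65057789] [0.51376231 0.15806779 0.05114541]
```

View pics/d3c.png

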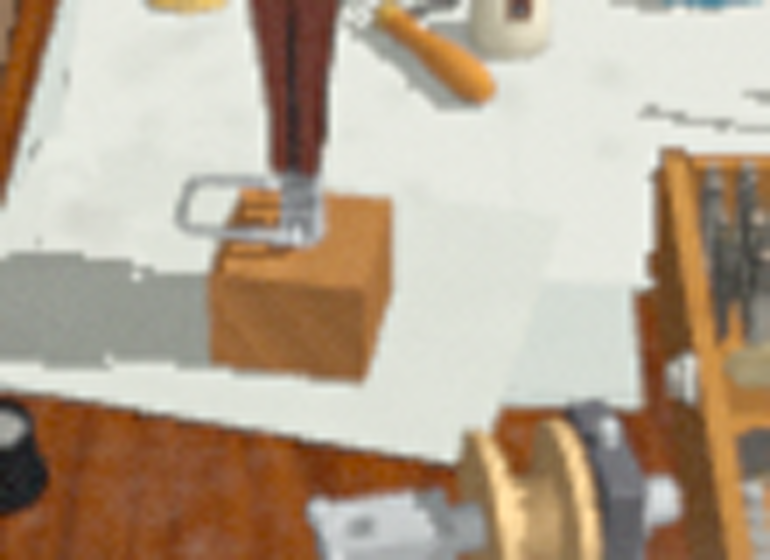

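View pics/s23.png

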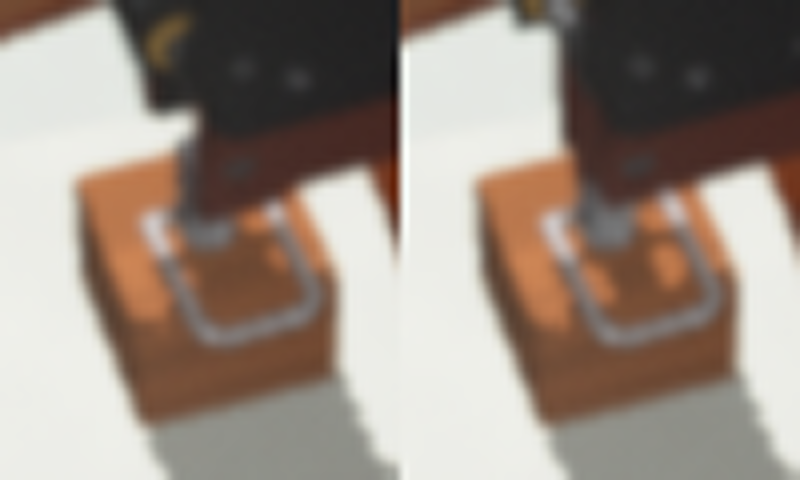

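View pics/w3d.png

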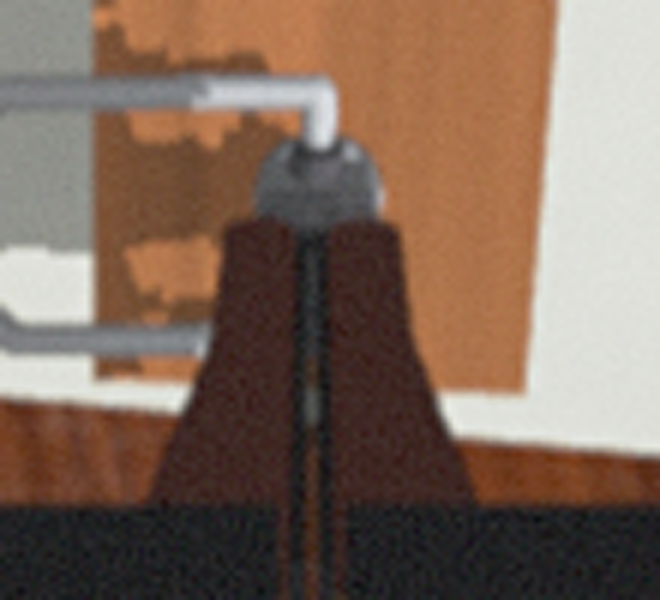

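```bash
python3 - <<'E'
from h import *
import cv2
for c in ['side','scene']:
    p=manip.get_image(c);s=manip.observe()
    q=proj(p,[s['tcp_pos'],[.5143,.1577,.077],[.5143,.1577,.045],[.5143,.1577,0.054]]);print(c,q.round(1))
    im=cv2.cvtColor(p['image'],cv2.COLOR_RGB2BGR)
    cx,cy=q[1].astype(int);f=12
    im=cv2.resize(im[cy-25:cy+25,cx-30:cx+30],None,fx=f,fy=f,interpolation=cv2.INTER_CUBIC)
    for a,col in zip(q,[(0,0,255),(0,255,0),(255,0,0),(255,255,0)]):
        cv2.circle(im,(int((a[0]+.5-cx+30)*f),int((a[1]+.5-cy+25)*f)),5,col,-1)
    cv2.imwrite('pics/z_%s.png'%c,im)
E
```

```text
side [[322.9 221.3]
 [323.  212.6]
 [323.1 223.4]
 [323.1 220.4]]
scene [[324.9 216.2]
 [324.9 207.9]
 [324.9 217.8]
 [324.9 215.1]]
```

View pics/z_side.png

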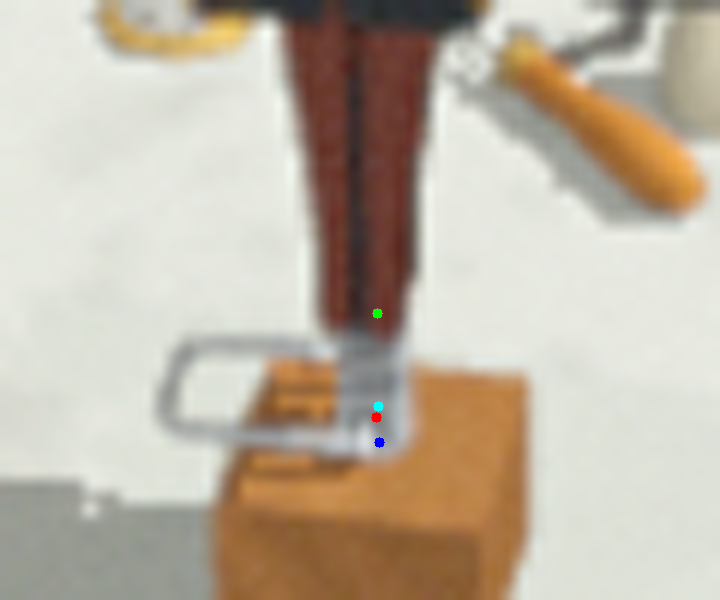

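View pics/z_scene.png

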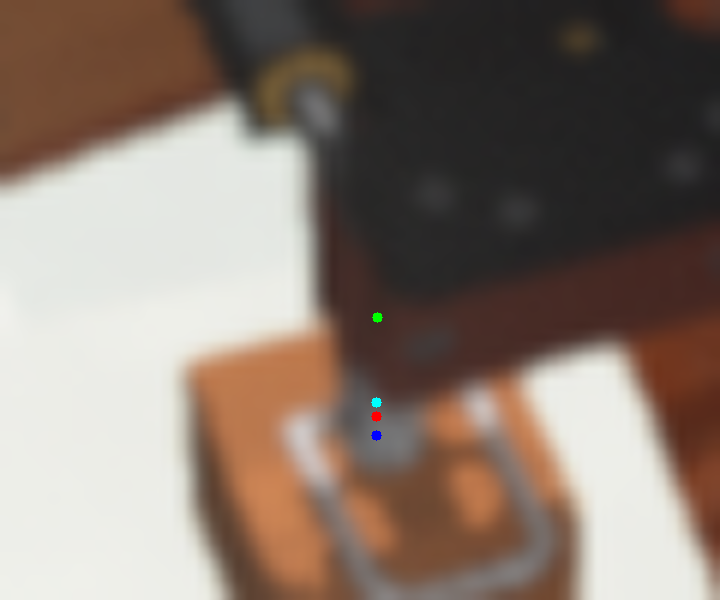

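```bash
python3 - <<'E'
from h import *
import cv2
print(manip.grip_depth, manip.observe()['tcp_pos'])
W,s=shot('wrist','w4');D=manip.get_image('side');S=manip.get_image('scene')
R=[ray(W,(317,232),s),ray(D,(322.9,214.5)),ray(S,(325,215))]
print(tri(R),tri(R[:2]),tri(R[1:]))
# collar tri
c=[ray(W,(318.5,225),s),ray(D,(323.5,223)),ray(S,(325.3,218.5))]
print(tri(c))
T=np.eye(4);T[:3,:3]=quatR(s['orientation']);T[:3,3]=s['tcp_pos']
for o in [(0,0,0),(0,-.01,0),(0,.01,0),(0,-.01,-.02),(0,0,-.02),(0,0,-.025)]:
    X=(T@np.array([*o,1]))[:3]; print(o,proj(W,[X],s).round(1),proj(D,[X]).round(1),proj(S,[X]).round(1))
E
```

```text
0.0187 [0.51371427 0.158014   0.05103654]
(array([0.51178168, 0.16232622, 0.0651043 ]), [np.float64(0.0018027180236894328), np.float64(0.003393774361382596), np.float64(0.004612852327809004)]) (array([0.51378839, 0.16327476, 0.06774447]), [np.float64(5.344431020951971e-05), np.float64(5.344431020949959e-05)]) (array([0.51059482, 0.16263754, 0.06549551]), [np.float64(0.003911453586466673), np.float64(0.003911453586466561)])
(array([0.51407161, 0.15823274, 0.04472307]), [np.float64(0.00024345919615557834), np.float64(0.0014772797303532286), np.float64(0.0016211862150301273)])
(0, 0, 0) [[318. 229.]] [[322.9 221.3]] [[324.9 216.2]]
(0, -0.01, 0) [[318.  216.2]] [[323.5 219. ]] [[320.4 217.5]]
(0, 0.01, 0) [[317.9 241.5]] [[322.1 223.7]] [[329.3 214.9]]
(0, -0.01, -0.02) [[318.1 227.3]] [[323.5 212.3]] [[320.4 211.4]]
(0, 0, -0.02) [[318.1 241.3]] [[322.8 214.6]] [[324.9 210.1]]
(0, 0, -0.025) [[318.1 244.8]] [[322.8 212.9]] [[324.9 208.5]]
```

```bash
python3 - <<'E'
from h import *
import pickle
W,s=pickle.load(open('ps0.pkl','rb'))['wrist']
T=np.eye(4);T[:3,:3]=quatR(s['orientation']);T[:3,3]=s['tcp_pos']
for o in [(.044,-.01,0),(.044,-.01,-.02),(.044,-.01,-.025),(.044,-.0,-.02),(.044,-.0,0)]:
    for sg in (1,-1):
        X=(T@np.array([sg*o[0],o[1],o[2],1]))[:3]; print(o,sg,proj(W,[X],s).round(1))
im=cv2.cvtColor(W['image'][210:330,190:440],cv2.COLOR_RGB2BGR);cv2.imwrite('pics/w0f.png',cv2.resize(im,None,fx=3.2,fy=3.2))
E
```

```text
(0.044, -0.01, 0) 1 [[379.6 216.4]]
(0.044, -0.01, 0) -1 [[256.6 216.3]]
(0.044, -0.01, -0.02) 1 [[386.1 227.6]]
(0.044, -0.01, -0.02) -1 [[250.4 227.5]]
(0.044, -0.01, -0.025) 1 [[388.  230.8]]
(0.044, -0.01, -0.025) -1 [[248.7 230.7]]
(0.044, -0.0, -0.02) 1 [[385.  241.6]]
(0.044, -0.0, -0.02) -1 [[251.5 241.5]]
(0.044, -0.0, 0) 1 [[378.6 229.3]]
(0.044, -0.0, 0) -1 [[257.5 229.2]]
```

View pics/w0f.png

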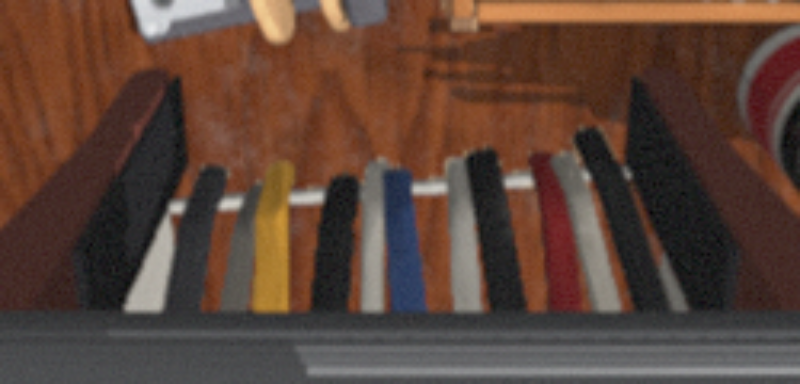

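Call:
jog_arm --series '[{"gripper":0.34,"offset":[0,0,0],"rotation":[0,0,0]},{"gripper":0.34,"offset":[0,0,0],"rotation":[0,0,0]},{"gripper":0.34,"offset":[0,0,0],"rotation":[0,0,0]},{"gripper":0.34,"offset":[0,0,6],"rotation":[0,0,0]},{"gripper":0.34,"offset":[0,0,12],"rotation":[0,0,0]},{"gripper":0.34,"offset":[0,0,18],"rotation":[0,0,0]},{"gripper":0.34,"offset":[0,0,18],"rotation":[0,0,0]},{"gripper":0.34,"offset":[0,0,18],"rotation":[0,0,0]}]'

```text
time: 4.85
tcp_pos: [0.5132, 0.1578, 0.0323]
orientation: [0.0, 0.997, -0.071, -0.001]
wrist_force: [-0.0, -0.4, 0.3]
opening: 0.0299
```

```bash
cat > v.py <<'E'
from h import *
import sys
n=sys.argv[1]
out=[]
for c,b in [('wrist',(180,300,250,410)),('side',(185,235,290,360)),('scene',(185,245,285,365))]:
    p,s=shot(c,c+n)
    im=cv2.cvtColor(p['image'],cv2.COLOR_RGB2BGR)
    r0,r1,c0,c1=b
    f=min(400/(c1-c0),300/(r1-r0))
    im=cv2.resize(im[r0:r1,c0:c1],None,fx=f,fy=f,interpolation=cv2.INTER_CUBIC)
    out.append(cv2.copyMakeBorder(im,0,300-im.shape[0],0,400-im.shape[1],cv2.BORDER_CONSTANT))
out.append(out[0]*0)
cv2.imwrite('pics/v%s.png'%n,np.vstack([np.hstack(out[:2]),np.hstack(out[2:])]))
print(s['time'],s['tcp_pos'].round(4),s['wrist_force'].round(2),s['torque'].round(3),s['opening'])
E
python3 v.py 5
```

```text
4.95 [0.5137 0.158  0.033 ] [-0.36  0.5  -0.22] [-0.034  0.021 -0.021] 0.030084269199155203
```

View pics/v5.png

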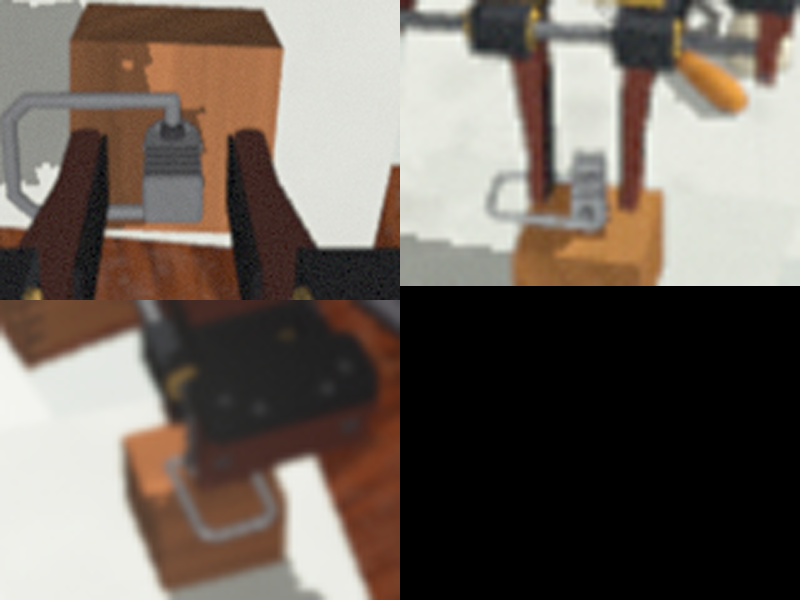

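Call:
jog_arm --series '[{"gripper":0.34,"offset":[0,0,3],"rotation":[0,0,0]},{"gripper":0.34,"offset":[0,0,5],"rotation":[0,0,0]},{"gripper":0.34,"offset":[0,0,5],"rotation":[0,0,0]},{"gripper":0.0,"offset":[0,0,5],"rotation":[0,0,0]},{"gripper":0.0,"offset":[0,0,5],"rotation":[0,0,0]},{"gripper":0.0,"offset":[0,0,5],"rotation":[0,0,0]},{"gripper":0.0,"offset":[0,0,5],"rotation":[0,0,0]},{"gripper":0.0,"offset":[0,0,5],"rotation":[0,0,0]}]' --newtons 30

```text
time: 5.67
tcp_pos: [0.5139, 0.158, 0.0282]
orientation: [-0.0, 0.997, -0.071, 0.0]
wrist_force: [0.7, -0.3, -0.3]
opening: 0.0138
```

```bash
python3 v.py 6
```

```text
5.7667 [0.5138 0.158  0.0281] [ 0.37 -0.41  0.8 ] [-0.005 -0.018 -0.07 ] 0.013552151208460907
```

View pics/v6.png

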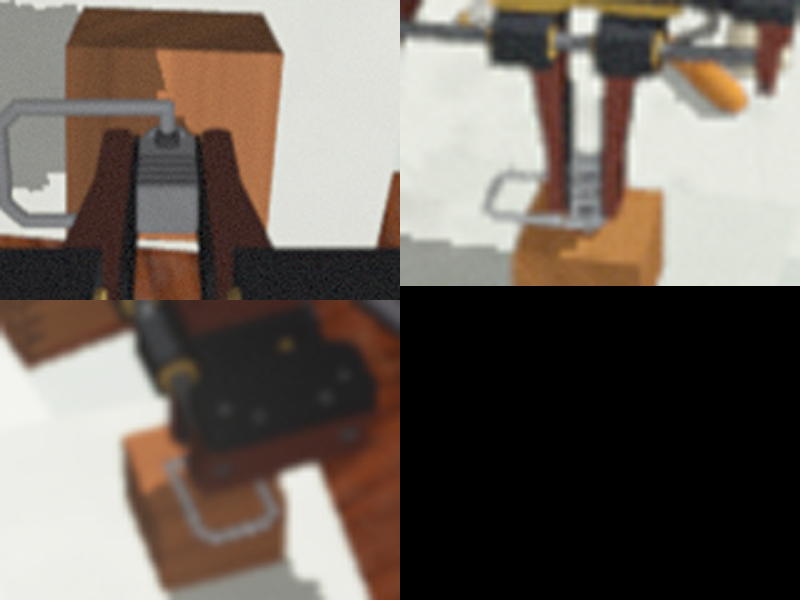

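Call:
jog_arm --series '[{"gripper":0.0,"offset":[0,0,-10],"rotation":[0,0,0]},{"gripper":0.0,"offset":[0,0,-30],"rotation":[0,0,0]},{"gripper":0.0,"offset":[0,0,-55],"rotation":[0,0,0]},{"gripper":0.0,"offset":[0,0,-80],"rotation":[0,0,0]},{"gripper":0.0,"offset":[15,40,-100],"rotation":[0,0,-0.12]},{"gripper":0.0,"offset":[30,75,-110],"rotation":[0,0,-0.24]},{"gripper":0.0,"offset":[45,110,-110],"rotation":[0,0,-0.36]},{"gripper":0.0,"offset":[48,120,-110],"rotation":[0,0,-0.372]}]'

```text
time: 6.48
tcp_pos: [0.5457, 0.0268, 0.1401]
orientation: [0.001, 0.993, 0.116, 0.001]
wrist_force: [0.1, -0.9, -1.2]
opening: 0.0139
```

Call:
jog_arm --series '[{"gripper":0.0,"offset":[0,0,0],"rotation":[0,0,0]},{"gripper":0.0,"offset":[0,0,0],"rotation":[0,0,0]}]'

```text
time: 6.65
tcp_pos: [0.5441, 0.0313, 0.1386]
orientation: [-0.0, 0.994, 0.113, 0.0]
wrist_force: [-1.0, 0.6, -0.6]
opening: 0.0137
```

```bash
python3 - <<'E'
from h import *
import pickle
p,s=shot('wrist','w7');pickle.dump((p,s),open('w7.pkl','wb'))
print(s['tcp_pos'],s['orientation'],s['opening'],s['wrist_force'],s['time'])
for t in ['tongue_top','hole_grip','stand']: print(t,manip.search_frame(p,t)[:1])
E
```

```text
[0.54408647 0.03130103 0.13858828] [-5.54046525e-05  9.93648296e-01  1.12530225e-01  9.22065227e-05] 0.01368077245380834 [-0.97200617  0.61833971 -0.63442792] 6.65
tongue_top [{'xy': [0.5359, 0.5543], 'conf': 0.93}]
hole_grip [{'xy': [0.5319, 0.5513], 'conf': 0.55}]
stand [{'xy': [0.5297, 0.5645], 'conf': 0.56}]
```

View pics/w7.png

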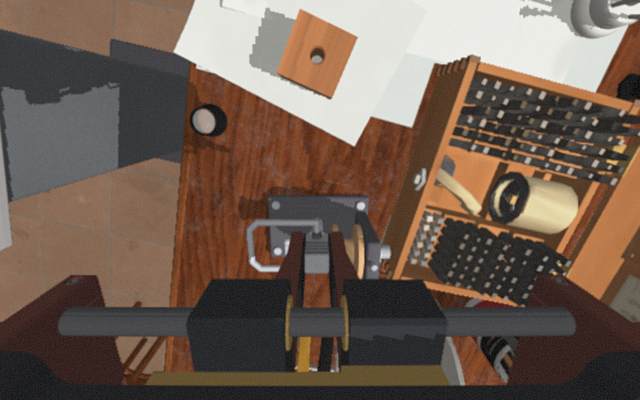

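Call:
jog_arm --series '[{"gripper":0.0,"offset":[-35,0,0],"rotation":[0,0,0]},{"gripper":0.0,"offset":[-65,0,0],"rotation":[0,0,0]},{"gripper":0.0,"offset":[-65,0,0],"rotation":[0,0,0]},{"gripper":0.0,"offset":[-65,0,0],"rotation":[0,0,0]}]'

```text
time: 7.18
tcp_pos: [0.4798, 0.0184, 0.1383]
orientation: [0.0, 0.993, 0.115, -0.0]
wrist_force: [1.0, -0.5, -0.5]
opening: 0.0134
```

```bash
python3 - <<'E'
from h import *
import pickle
p,s=shot('wrist','w8');pickle.dump((p,s),open('w8.pkl','wb'))
print(s['tcp_pos'],s['orientation'],s['opening'],s['wrist_force'],s['time'])
for t in ['tongue_top','hole_grip','stand']: print(t,manip.search_frame(p,t)[:1])
im=cv2.cvtColor(p['image'],cv2.COLOR_RGB2BGR)[180:300,230:490]
cv2.imwrite('pics/w8c.png',cv2.resize(im,None,fx=3,fy=3,interpolation=cv2.INTER_CUBIC))
E
```

```text
[0.47979098 0.0184192  0.13831609] [ 4.14100033e-06  9.93376768e-01  1.14902550e-01 -1.12596025e-05] 0.013354488588834161 [ 0.97613511 -0.47812465 -0.49194724] 7.1833
tongue_top [{'xy': [0.6103, 0.5842], 'conf': 0.65}]
hole_grip []
stand [{'xy': [0.6119, 0.58], 'conf': 0.92}]
```

View pics/w8c.png

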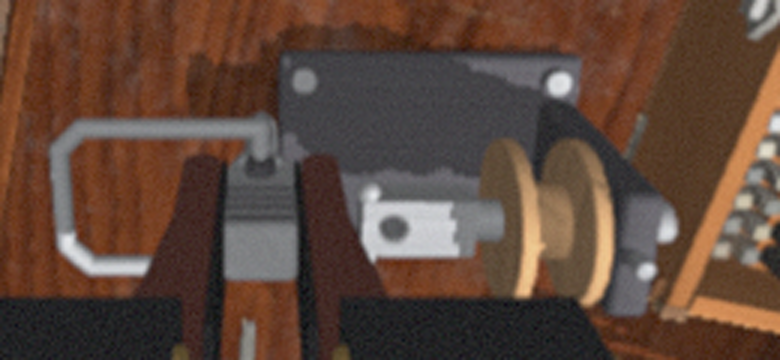

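```bash
python3 - <<'E'
from h import *
import pickle
p,s=pickle.load(open('w8.pkl','rb'))
g=lambda x,y:(230+(x+.5)/3-.5,180+(y+.5)/3-.5)
w=lambda x,y,z:atz(p,g(x,y),z,s)
h=w(394,229,.075);print('hole',h)
a,b=w(372,202,.075),w(460,203,.075);c,d=w(370,255,.075),w(458,257,.075)
yaw=lambda a,b:np.degrees(np.arctan2(b[1]-a[1],b[0]-a[0]))
print('tongue',a,b,c,d,yaw(a,b),yaw(c,d),'width',np.linalg.norm(a-c))
e,f=w(282,55,.01),w(578,55,.01);print('base',e,f,yaw(e,f),np.linalg.norm(e-f))
# cross w0
W=pickle.load(open('ps0.pkl','rb'))['wrist']
uv=(205+(212.5)/6-.5,140+410.5/6-.5)
print(tri([ray(W[0],uv,W[1]),ray(p,g(394,229),s)]), atz(W[0],uv,.075,W[1]))
E
```

```text
hole [ 0.53487117 -0.02681527  0.075     ]
tongue [ 0.52504573 -0.01885438  0.075     ] [ 0.55344272 -0.01256671  0.075     ] [ 0.52970494 -0.03813098  0.075     ] [ 0.55883624 -0.03208732  0.075     ] 12.4850292362544 11.720475840433924 width 0.01983167736681035
base [0.49044306 0.00424503 0.01      ] [0.60349436 0.03084282 0.01      ] 13.239307669844221 0.1161380193198257
(array([ 0.53478875, -0.02647251,  0.0753361 ]), [np.float64(0.00016059657430759626), np.float64(0.0001605965743076308)]) [ 0.53474587 -0.02642569  0.075     ]
```

Call:
jog_arm --series '[{"gripper":0.0,"offset":[22,28,0],"rotation":[0,0,0]},{"gripper":0.0,"offset":[43,56,0],"rotation":[0,0,0]},{"gripper":0.0,"offset":[43,56,0],"rotation":[0,0,0]},{"gripper":0.0,"offset":[43,56,10],"rotation":[0,0,0]},{"gripper":0.0,"offset":[43,56,20],"rotation":[0,0,0]},{"gripper":0.0,"offset":[43,56,31],"rotation":[0,0,0]},{"gripper":0.0,"offset":[43,56,31],"rotation":[0,0,0]},{"gripper":0.0,"offset":[43,56,31],"rotation":[0,0,0]}]'

```text
time: 8.05
tcp_pos: [0.5342, -0.0263, 0.1059]
orientation: [-0.0, 0.993, 0.115, -0.001]
wrist_force: [-0.8, -0.2, -1.3]
opening: 0.0135
```

```bash
cat > v2.py <<'E'
from h import *
import sys
n=sys.argv[1]
out=[]
for c,b in [('wrist',(180,300,240,400)),('side',(230,310,290,400)),('scene',(145,220,340,440))]:
    p,s=shot(c,c+n)
    im=cv2.cvtColor(p['image'],cv2.COLOR_RGB2BGR)
    r0,r1,c0,c1=b
    f=min(400/(c1-c0),300/(r1-r0))
    im=cv2.resize(im[r0:r1,c0:c1],None,fx=f,fy=f,interpolation=cv2.INTER_CUBIC)
    out.append(cv2.copyMakeBorder(im,0,300-im.shape[0],0,400-im.shape[1],cv2.BORDER_CONSTANT))
out.append(out[0]*0)
cv2.imwrite('pics/v%s.png'%n,np.vstack([np.hstack(out[:2]),np.hstack(out[2:])]))
print(s['time'],s['tcp_pos'].round(4),s['orientation'].round(4),s['wrist_force'].round(2),s['torque'].round(3),s['opening'])
E
python3 v2.py 9
```

```text
8.15 [ 0.5353 -0.0267  0.1071] [-1.000e-04  9.934e-01  1.146e-01 -0.000e+00] [ 0.4  -0.14 -1.31] [ 0.007 -0.007  0.003] 0.014003577510613045
```

View pics/v9.png

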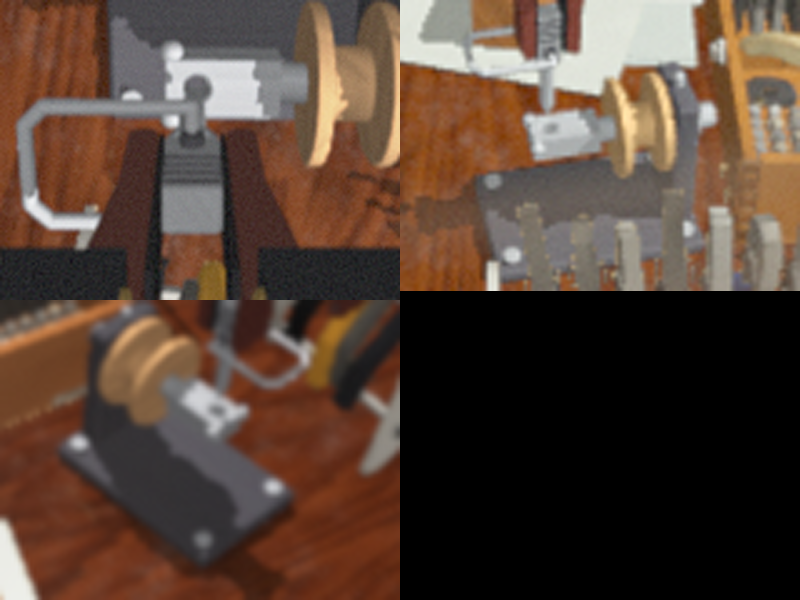

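```bash
python3 - <<'E'
from h import *
im=cv2.imread('pics/wrist9.png')
cv2.imwrite('pics/w9c.png',cv2.resize(im[190:280,270:380],None,fx=7,fy=6.6,interpolation=cv2.INTER_CUBIC))
E
```

```text
(no output)
```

View pics/w9c.png

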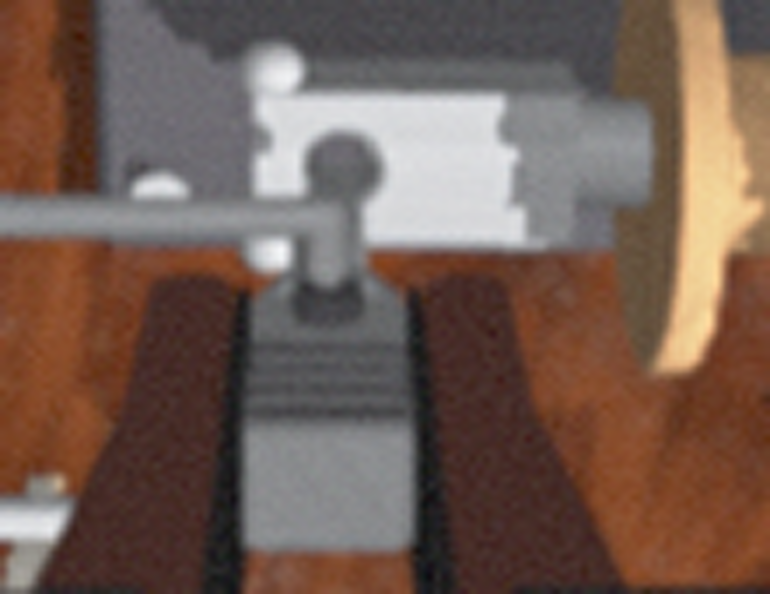

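```bash
python3 - <<'E'
from h import *
p,s=shot('wrist','w10');
print(p['cx'],p['cy'])
s['tcp_pos']=np.array([0,0,.107]);s['orientation']=np.array([0,1.,0,0])
# unrotated: x tool = X, y tool = -Y
f=lambda x,y:(270+(x+.5)/7-.5,190+(y+.5)/6.6-.5)
print('hole',atz(p,f(343,165),.075,s))
top=.107+.0168+.032
print('grip top',[atz(p,f(*c),top,s) for c in [(244,422),(413,422),(415,548),(244,545)]])
print('hinge wire end',atz(p,f(329,260),.107+.0168+.009+.002,s))
print(proj(p,[[0,0,.075],[0,0,top],[0,.0,.107-.0212]],s))
E
```

```text
316.46910640373517 198.98343471774916
hole [ 0.00048345 -0.00046682  0.075     ]
grip top [array([-0.00790454,  0.0071407 ,  0.1558    ]), array([0.00548914, 0.00715246, 0.1558    ]), array([ 0.00581722, -0.00497796,  0.1558    ]), array([-0.00805283, -0.00469526,  0.1558    ])]
hinge wire end [-0.00117744  0.0127241   0.1348    ]
[[317.9934155  214.05140957]
 [318.63940387 264.87361682]
 [318.05433475 218.84129428]]
```

Call:
jog_arm --series '[{"gripper":0.0,"offset":[0.3,0,5],"rotation":[0,0,0]},{"gripper":0.0,"offset":[0.3,0,9],"rotation":[0,0,0]},{"gripper":0.0,"offset":[0.3,0,12],"rotation":[0,0,0]},{"gripper":0.0,"offset":[0.3,0,14],"rotation":[0,0,0]},{"gripper":0.0,"offset":[0.3,0,14],"rotation":[0,0,0]}]'

```text
time: 8.67
tcp_pos: [0.5353, -0.0271, 0.0924]
orientation: [-0.0, 0.993, 0.114, -0.0]
wrist_force: [-0.0, 0.8, -1.4]
opening: 0.0135
```

```bash
python3 v2.py 11
```

```text
8.7667 [ 0.5357 -0.0271  0.0929] [-0.000e+00  9.935e-01  1.142e-01 -1.000e-04] [ 0.   -0.13 -1.09] [-0.01  -0.068  0.007] 0.013602295414717275
```

View pics/v11.png

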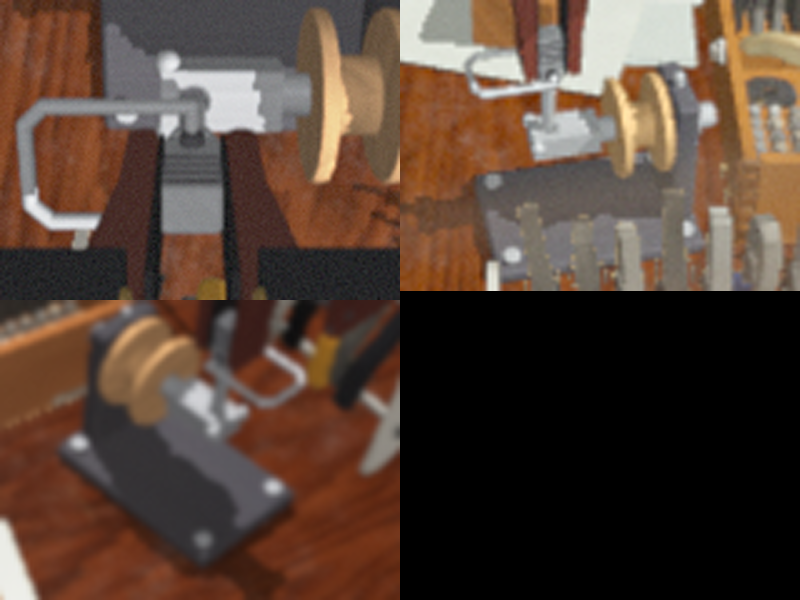

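Call:
jog_arm --series '[{"gripper":0.0,"offset":[0,0,1.5],"rotation":[0,0,0]},{"gripper":0.0,"offset":[0,0,3],"rotation":[0,0,0]},{"gripper":0.0,"offset":[0,0,4],"rotation":[0,0,0]},{"gripper":0.0,"offset":[0,0,4],"rotation":[0,0,0]}]'

```text
time: 9.15
tcp_pos: [0.5356, -0.027, 0.0888]
orientation: [-0.0, 0.993, 0.114, -0.0]
wrist_force: [1.2, 0.0, -0.4]
opening: 0.0138
```

Call:
jog_arm --series '[{"gripper":0.0,"offset":[0,0,1],"rotation":[0,0,0]},{"gripper":0.0,"offset":[0,0,2],"rotation":[0,0,0]},{"gripper":0.0,"offset":[0,0,3],"rotation":[0,0,0]},{"gripper":0.0,"offset":[0,0,3],"rotation":[0,0,0]}]'

```text
time: 9.48
tcp_pos: [0.5356, -0.027, 0.0858]
orientation: [-0.0, 0.993, 0.114, -0.0]
wrist_force: [-0.0, 0.2, -1.3]
opening: 0.0135
```

```bash
python3 v2.py 12
```

```text
9.5833 [ 0.5357 -0.0271  0.086 ] [-0.000e+00  9.935e-01  1.143e-01 -1.000e-04] [ 0.04  0.97 -0.65] [ 0.028 -0.045  0.024] 0.013806729766234168
```

View pics/v12.png

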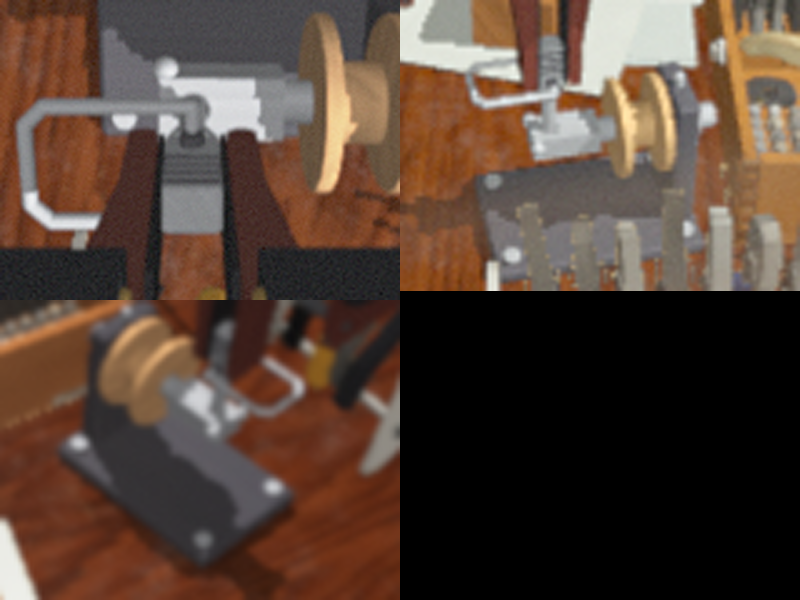

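Call:
jog_arm --series '[{"gripper":0.0,"offset":[0,0,1],"rotation":[0,0,0]},{"gripper":0.0,"offset":[0,0,2],"rotation":[0,0,0]},{"gripper":0.0,"offset":[0,0,3],"rotation":[0,0,0]},{"gripper":0.0,"offset":[0,0,4],"rotation":[0,0,0]}]'

```text
time: 9.97
tcp_pos: [0.5356, -0.0271, 0.0819]
orientation: [-0.0, 0.993, 0.114, -0.0]
wrist_force: [0.4, 0.6, -1.0]
opening: 0.0136
```

Call:
jog_arm --series '[{"gripper":0.0,"offset":[0,0,1],"rotation":[0,0,0]},{"gripper":0.0,"offset":[0,0,2],"rotation":[0,0,0]},{"gripper":0.0,"offset":[0,0,3],"rotation":[0,0,0]},{"gripper":0.0,"offset":[0,0,4],"rotation":[0,0,0]}]'

```text
time: 10.3
tcp_pos: [0.5351, -0.0271, 0.0778]
orientation: [-0.0, 0.993, 0.114, -0.001]
wrist_force: [-1.9, -0.5, -0.8]
opening: 0.0139
```

```bash
python3 v2.py 13
```

```text
10.4 [ 0.535  -0.0272  0.0776] [-0.000e+00  9.935e-01  1.142e-01 -7.000e-04] [-2.92 -0.33 -1.66] [-0.15   0.542  0.001] 0.013949342680635775
```

View pics/v13.png

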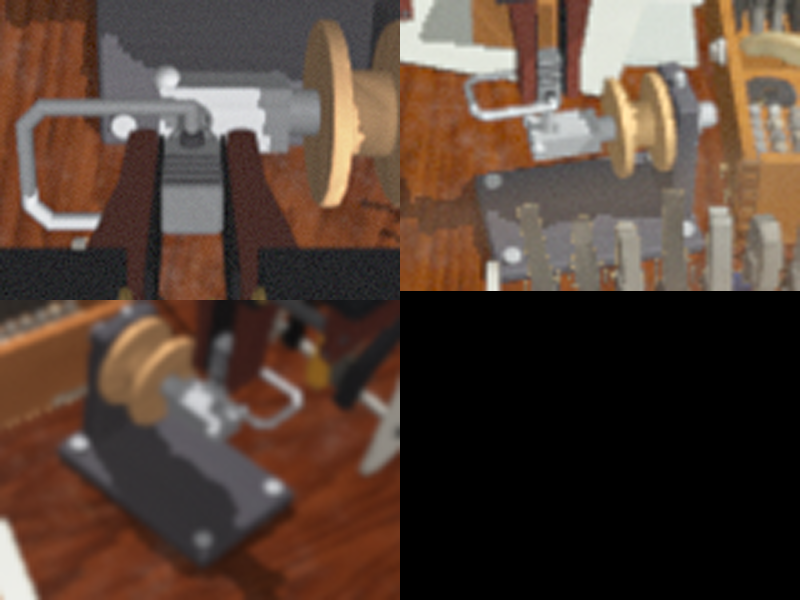

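Call:
jog_arm --series '[{"gripper":0.0,"offset":[-0.7,0,0],"rotation":[0,0,0]},{"gripper":0.0,"offset":[-0.7,0,0],"rotation":[0,0,0]},{"gripper":0.0,"offset":[-0.7,0,0],"rotation":[0,0,0]}]'

```text
time: 10.7
tcp_pos: [0.5349, -0.0272, 0.078]
orientation: [-0.0, 0.993, 0.114, -0.0]
wrist_force: [-1.7, -0.1, -1.3]
opening: 0.0136
```

Call:
jog_arm --series '[{"gripper":0.0,"offset":[-0.4,0,0],"rotation":[0,0,0]},{"gripper":0.0,"offset":[-0.4,0,1],"rotation":[0,0,0]},{"gripper":0.0,"offset":[-0.4,0,2],"rotation":[0,0,0]},{"gripper":0.0,"offset":[-0.4,0,3],"rotation":[0,0,0]},{"gripper":0.0,"offset":[-0.4,0,4],"rotation":[0,0,0]}]'

```text
time: 11.12
tcp_pos: [0.5349, -0.0273, 0.0741]
orientation: [0.0, 0.993, 0.114, 0.0]
wrist_force: [-1.7, 0.1, 0.2]
opening: 0.0136
```

```bash
python3 -c "
from bench import manip
s=manip.observe();print(s['tcp_pos'],s['wrist_force'],s['torque'],s['orientation'])"
```

```text
[ 0.53486256 -0.02725774  0.07407699] [-1.67356502  0.06908611  0.18131386] [0.00955183 0.32781536 0.03165797] [2.01702525e-06 9.93450823e-01 1.14260288e-01 2.20525649e-04]
```

Call:
jog_arm --series '[{"gripper":0.0,"offset":[-0.2,0,1],"rotation":[0,0,0]},{"gripper":0.0,"offset":[-0.2,0,2],"rotation":[0,0,0]},{"gripper":0.0,"offset":[-0.2,0,3],"rotation":[0,0,0]},{"gripper":0.0,"offset":[-0.2,0,4],"rotation":[0,0,0]},{"gripper":0.0,"offset":[-0.2,0,5],"rotation":[0,0,0]},{"gripper":0.0,"offset":[-0.2,0,6],"rotation":[0,0,0]}]'

```text
time: 11.62
tcp_pos: [0.5348, -0.0273, 0.0681]
orientation: [-0.0, 0.993, 0.114, 0.0]
wrist_force: [0.1, 1.4, 0.5]
opening: 0.0134
```

Call:
jog_arm --series '[{"gripper":0.0,"offset":[0,0,1],"rotation":[0,0,0]},{"gripper":0.0,"offset":[0,0,2],"rotation":[0,0,0]},{"gripper":0.0,"offset":[0,0,3],"rotation":[0,0,0]},{"gripper":0.0,"offset":[0,0,4],"rotation":[0,0,0]},{"gripper":0.0,"offset":[0,0,5],"rotation":[0,0,0]},{"gripper":0.0,"offset":[0,0,6],"rotation":[0,0,0]}]'

```text
time: 12.12
tcp_pos: [0.5348, -0.0273, 0.0621]
orientation: [-0.0, 0.993, 0.114, 0.0]
wrist_force: [0.8, 0.9, 1.0]
opening: 0.0137
```

Call:
jog_arm --series '[{"gripper":0.0,"offset":[0,0,1],"rotation":[0,0,0]},{"gripper":0.0,"offset":[0,0,2],"rotation":[0,0,0]},{"gripper":0.0,"offset":[0,0,2.7],"rotation":[0,0,0]},{"gripper":0.0,"offset":[0,0,2.7],"rotation":[0,0,0]}]'

```text
time: 12.45
tcp_pos: [0.5347, -0.0272, 0.0593]
orientation: [-0.0, 0.993, 0.114, 0.0]
wrist_force: [1.6, 1.1, -0.7]
opening: 0.0138
```

```bash
python3 v2.py 14
```

```text
12.55 [ 0.5347 -0.0272  0.0593] [-0.000e+00  9.934e-01  1.143e-01  3.000e-04] [ 2.95  1.65 -0.46] [ 0.349 -0.745 -0.001] 0.014301924709060209
```

View pics/v14.png

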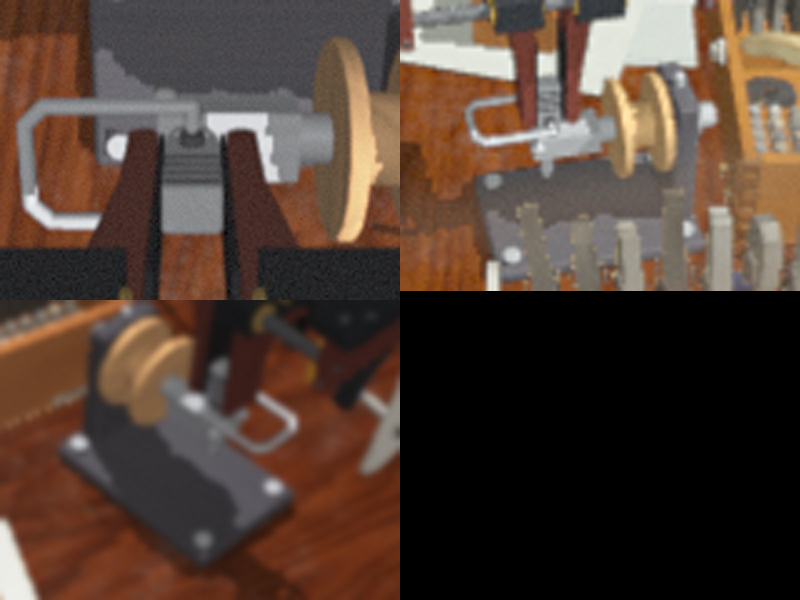

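Call:
jog_arm --series '[{"gripper":0.0,"offset":[0.4,0,0.5],"rotation":[0,0,0]},{"gripper":0.0,"offset":[0.4,-0.2,1],"rotation":[0,0,0]},{"gripper":0.0,"offset":[0.4,-0.2,1.5],"rotation":[0,0,0]},{"gripper":0.0,"offset":[0.4,-0.2,1.5],"rotation":[0,0,0]}]'

```text
time: 12.93
tcp_pos: [0.5348, -0.0272, 0.0581]
orientation: [0.0, 0.993, 0.114, -0.0]
wrist_force: [0.0, 0.5, 3.0]
opening: 0.0141
```

Call:
jog_arm --series '[{"gripper":0.0,"offset":[0,0,0.4],"rotation":[0,0,0]},{"gripper":0.0,"offset":[0,0,0.4],"rotation":[0,0,0]}]'

```text
time: 13.1
tcp_pos: [0.5348, -0.0272, 0.0581]
orientation: [0.0, 0.993, 0.114, 0.0]
wrist_force: [-0.7, 1.1, 7.4]
opening: 0.0137
```

Call:
jog_arm --series '[{"gripper":0.0,"offset":[0,0,0.4],"rotation":[0,0,0]},{"gripper":0.0,"offset":[0,0,0.4],"rotation":[0,0,0]}]'

```text
time: 13.27
tcp_pos: [0.5348, -0.0272, 0.058]
orientation: [0.0, 0.993, 0.114, 0.0]
wrist_force: [-2.4, -0.5, 11.3]
opening: 0.0136
```

Call:
jog_arm --series '[{"gripper":0.28,"offset":[0,0,-0.5],"rotation":[0,0,0]},{"gripper":0.28,"offset":[0,0,-0.5],"rotation":[0,0,0]},{"gripper":0.28,"offset":[0,0,-0.5],"rotation":[0,0,0]},{"gripper":0.28,"offset":[0,0,-0.5],"rotation":[0,0,0]},{"gripper":0.28,"offset":[0,0,-10],"rotation":[0,0,0]},{"gripper":0.28,"offset":[0,0,-30],"rotation":[0,0,0]},{"gripper":0.2,"offset":[0,0,-60],"rotation":[0,0,0]},{"gripper":0.0,"offset":[0,0,-80],"rotation":[0,0,0]}]'

```text
time: 13.93
tcp_pos: [0.535, -0.0271, 0.1393]
orientation: [0.0, 0.993, 0.114, 0.0]
wrist_force: [0.6, -0.7, 1.2]
opening: 0.0146
```

```bash
python3 v2.py 15
```

```text
14.0333 [ 0.5371 -0.0271  0.141 ] [3.000e-04 9.935e-01 1.142e-01 3.100e-03] [-0.97 -0.03 -0.34] [ 0.05  -0.039  0.029] 0.0068816935424654046
```

View pics/v15.png

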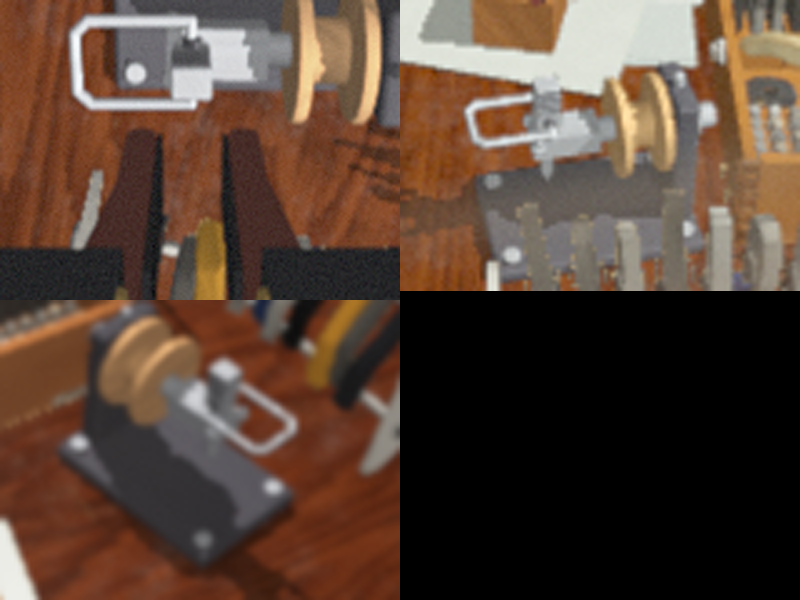

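Call:
jog_arm --series '[{"gripper":0.0,"offset":[0,0,-25],"rotation":[0,0,0]},{"gripper":0.0,"offset":[-10,0,-40],"rotation":[0,0,-0.12]},{"gripper":0.0,"offset":[-20,0,-40],"rotation":[0,0,-0.24]},{"gripper":0.0,"offset":[-30,0,-40],"rotation":[0,0,-0.36]},{"gripper":0.0,"offset":[-40,0,-40],"rotation":[0,0,-0.48]},{"gripper":0.0,"offset":[-50,0,-40],"rotation":[0,0,-0.6]},{"gripper":0.0,"offset":[-50,0,-40],"rotation":[0,0,-0.72]},{"gripper":0.0,"offset":[-50,0,-40],"rotation":[0,0,-0.8]}]'

```text
time: 14.75
tcp_pos: [0.4848, -0.0387, 0.1762]
orientation: [-0.0, 0.869, 0.495, -0.001]
wrist_force: [0.3, 0.6, -0.6]
opening: 0.0004
```

Call:
jog_arm --series '[{"gripper":0.0,"offset":[0,0,0],"rotation":[0,0,-0.12]},{"gripper":0.0,"offset":[0,0,0],"rotation":[0,0,-0.24]},{"gripper":0.0,"offset":[0,0,0],"rotation":[0,0,-0.36]},{"gripper":0.0,"offset":[0,0,0],"rotation":[0,0,-0.48]},{"gripper":0.0,"offset":[0,0,0],"rotation":[0,0,-0.6]},{"gripper":0.0,"offset":[0,0,0],"rotation":[0,0,-0.7]},{"gripper":0.0,"offset":[0,0,0],"rotation":[0,0,-0.771]},{"gripper":0.0,"offset":[0,0,0],"rotation":[0,0,-0.771]}]'

```text
time: 15.42
tcp_pos: [0.4853, -0.0385, 0.1761]
orientation: [-0.001, 0.62, 0.784, -0.001]
wrist_force: [-0.0, 0.2, -0.4]
opening: 0.0007
```

Call:
jog_arm --series '[{"gripper":0.0,"offset":[0,0,0],"rotation":[-0.12,0,0]},{"gripper":0.0,"offset":[0,0,0],"rotation":[-0.24,0,0]},{"gripper":0.0,"offset":[0,0,0],"rotation":[-0.36,0,0]},{"gripper":0.0,"offset":[0,0,0],"rotation":[-0.48,0,0]},{"gripper":0.0,"offset":[0,0,0],"rotation":[-0.6,0,0]},{"gripper":0.0,"offset":[0,0,0],"rotation":[-0.7,0,0]},{"gripper":0.0,"offset":[0,0,0],"rotation":[-0.7,0,0]},{"gripper":0.0,"offset":[0,0,0],"rotation":[-0.7,0,0]}]'

```text
time: 16.08
tcp_pos: [0.4892, -0.0264, 0.1833]
orientation: [0.193, 0.59, 0.744, 0.247]
wrist_force: [0.2, 0.7, 0.5]
opening: 0.0004
```

```bash
python3 v2.py 16; python3 -c "
from bench import manip
print(manip.observe()['joint_pos'])"
```

```text
16.1833 [ 0.4888 -0.0227  0.1831] [0.1918 0.5873 0.7462 0.2478] [0.69 0.64 0.71] [0.021 0.448 0.04 ] 0.00025599254115491106
[ 0.00577761 -0.08946383  0.1001039   2.45002967 -0.86017208  0.26337428
  2.69784723]
```

View pics/wrist16.png

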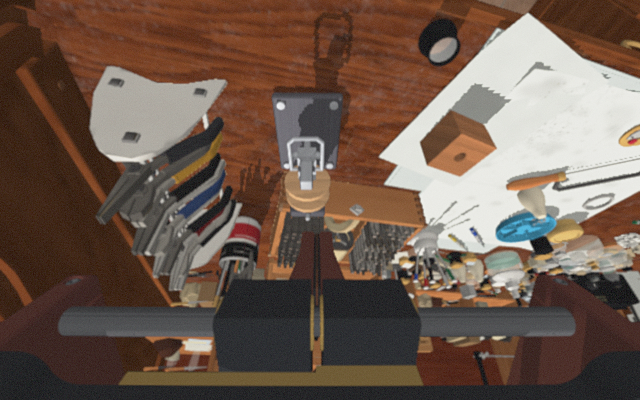

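View pics/side16.png

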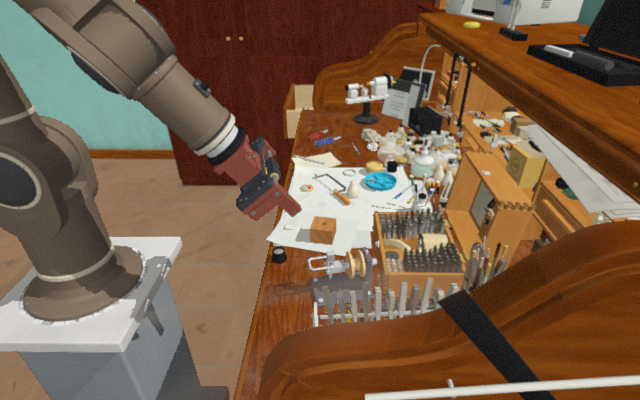

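```bash
cat > plan.py <<'E'
from h import *
from scipy.spatial.transform import Rotation as Ro
YAW=np.radians(13.0);H=np.array([.5347,-.0272]);D=.027
ex=np.array([np.cos(YAW),np.sin(YAW),0]);ey=np.array([-np.sin(YAW),np.cos(YAW),0]);ez=np.array([0,0,1.])
def target(th,tau,back=0,bias=4,hz=.084):
    n2=np.array([np.sin(tau),-np.cos(tau)]);f2=np.array([np.cos(tau),np.sin(tau)])
    B=np.array([-42*np.cos(th),hz*1e3-42*np.sin(th)])
    t=B-(2+back)*n2-bias*f2
    tcp=(t+D*1e3*n2)/1e3
    z=ex*n2[0]+ez*n2[1]; x=ey; y=np.cross(z,x)
    return np.r_[H,0]+ex*tcp[0]+ez*tcp[1], np.stack([x,y,z],1)
def rel(p,R,p0,R0): return (R0.T@(p-p0))*1e3, Ro.from_matrix(R0.T@R).as_rotvec()
if __name__=='__main__':
    import sys
    s=manip.observe();R0=quatR(s['orientation']);p0=s['tcp_pos'];print(p0.round(4),s['joint_pos'].round(3),'tau',np.arccos(-R0[2,2]))
    tau=float(sys.argv[1])
    for th,back in [(0,40),(0,12),(0,0),(.3,0),(.6,0),(.8,0),(.95,0),(1.1,0),(1.2,0)]:
        p,R=target(th,tau,back);o,r=rel(p,R,p0,R0);print(th,back,p.round(4),o.round(1),r.round(3))
E
python3 plan.py .45
```

```text
[ 0.4896 -0.0227  0.1836] [ 0.006 -0.089  0.1    2.45  -0.86   0.263  2.698] tau 0.6372878834760715
0 40 [ 0.4839 -0.0389  0.0958] [-14.7 -59.8  65. ] [ 0.187 -0.01   0.009]
0 12 [ 0.4958 -0.0362  0.0706] [-15.  -65.   92.5] [ 0.187 -0.01   0.009]
0 0 [ 0.5009 -0.035   0.0597] [-15.1 -67.2 104.3] [ 0.187 -0.01   0.009]
0.3 0 [ 0.5027 -0.0346  0.0473] [-15.2 -73.1 115.4] [ 0.187 -0.01   0.009]
0.6 0 [ 0.508  -0.0334  0.036 ] [-15.3 -75.4 127.7] [ 0.187 -0.01   0.009]
0.8 0 [ 0.5133 -0.0321  0.0296] [-15.4 -74.9 136.1] [ 0.187 -0.01   0.009]
0.95 0 [ 0.518  -0.0311  0.0256] [-15.5 -73.4 142.2] [ 0.187 -0.01   0.009]
1.1 0 [ 0.5232 -0.0298  0.0223] [-15.6 -71.  148. ] [ 0.187 -0.01   0.009]
1.2 0 [ 0.527  -0.029   0.0206] [-15.6 -69.  151.7] [ 0.187 -0.01   0.009]
```

Call:
jog_arm --series '[{"gripper":0.0,"offset":[-5,0,0],"rotation":[0.1,0,0]},{"gripper":0.0,"offset":[-10,-10,10],"rotation":[0.187,-0.01,0.009]},{"gripper":0.0,"offset":[-15,-30,30],"rotation":[0.187,-0.01,0.009]},{"gripper":0.0,"offset":[-15,-50,50],"rotation":[0.187,-0.01,0.009]},{"gripper":0.0,"offset":[-15,-60,65],"rotation":[0.187,-0.01,0.009]},{"gripper":0.0,"offset":[-15,-60,65],"rotation":[0.187,-0.01,0.009]},{"gripper":0.0,"offset":[-15,-60,65],"rotation":[0.187,-0.01,0.009]}]'

```text
time: 16.82
tcp_pos: [0.4842, -0.0422, 0.0953]
orientation: [0.139, 0.609, 0.761, 0.174]
wrist_force: [-0.3, -0.6, 0.5]
opening: 0.0006
```

```bash
python3 plan.py .45
```

```text
[ 0.4842 -0.0422  0.0953] [ 0.182  0.13  -0.093  2.398 -0.593  0.222  2.439] tau 0.44886897793200947
0 40 [ 0.4839 -0.0389  0.0958] [ 3.3  0.6 -0.2] [-0.001  0.002 -0.006]
0 12 [ 0.4958 -0.0362  0.0706] [ 3.3  0.7 27.8] [-0.001  0.002 -0.006]
0 0 [ 0.5009 -0.035   0.0597] [ 3.3  0.7 39.8] [-0.001  0.002 -0.006]
0.3 0 [ 0.5027 -0.0346  0.0473] [ 3.3 -3.  51.8] [-0.001  0.002 -0.006]
0.6 0 [ 0.508  -0.0334  0.036 ] [ 3.4 -3.  64.4] [-0.001  0.002 -0.006]
0.8 0 [ 0.5133 -0.0321  0.0296] [ 3.4 -0.9 72.5] [-0.001  0.002 -0.006]
0.95 0 [ 0.518  -0.0311  0.0256] [ 3.4  1.7 78.2] [-0.001  0.002 -0.006]
1.1 0 [ 0.5232 -0.0298  0.0223] [ 3.4  5.1 83.5] [-0.001  0.002 -0.006]
1.2 0 [ 0.527  -0.029   0.0206] [ 3.5  7.8 86.7] [-0.001  0.002 -0.006]
```

Call:
jog_arm --series '[{"gripper":0.0,"offset":[3.3,0.6,5],"rotation":[0,0,-0.006]},{"gripper":0.0,"offset":[3.3,0.6,14],"rotation":[0,0,-0.006]},{"gripper":0.0,"offset":[3.3,0.6,20],"rotation":[0,0,-0.006]},{"gripper":0.0,"offset":[3.3,0.6,20],"rotation":[0,0,-0.006]},{"gripper":0.0,"offset":[3.3,0.6,20],"rotation":[0,0,-0.006]}]'

```text
time: 17.23
tcp_pos: [0.4933, -0.0362, 0.0789]
orientation: [0.141, 0.605, 0.764, 0.174]
wrist_force: [-0.1, 0.5, -0.1]
opening: 0.0005
```

```bash
sed -i "s/('wrist',(180,300,240,400))/('wrist',(150,270,240,400))/;s/('side',(230,310,290,400))/('side',(215,295,280,390))/" v2.py; python3 plan.py .45|head -5; python3 v2.py 17
```

```text
[ 0.4933 -0.0362  0.0789] [ 0.205  0.181 -0.142  2.398 -0.666  0.163  2.509] tau 0.4522594047844592
0 40 [ 0.4839 -0.0389  0.0958] [ -0.6  -1.4 -19.4] [0.002 0.003 0.004]
0 12 [ 0.4958 -0.0362  0.0706] [-0.5 -1.5  8.6] [0.002 0.003 0.004]
0 0 [ 0.5009 -0.035   0.0597] [-0.5 -1.5 20.6] [0.002 0.003 0.004]
0.3 0 [ 0.5027 -0.0346  0.0473] [-0.4 -5.3 32.6] [0.002 0.003 0.004]
17.3333 [ 0.4932 -0.0364  0.079 ] [0.1411 0.6053 0.7637 0.1743] [-0.12 -0.12  0.59] [-0.022  0.386  0.061] -0.00011301316198830192
```

View pics/v17.png

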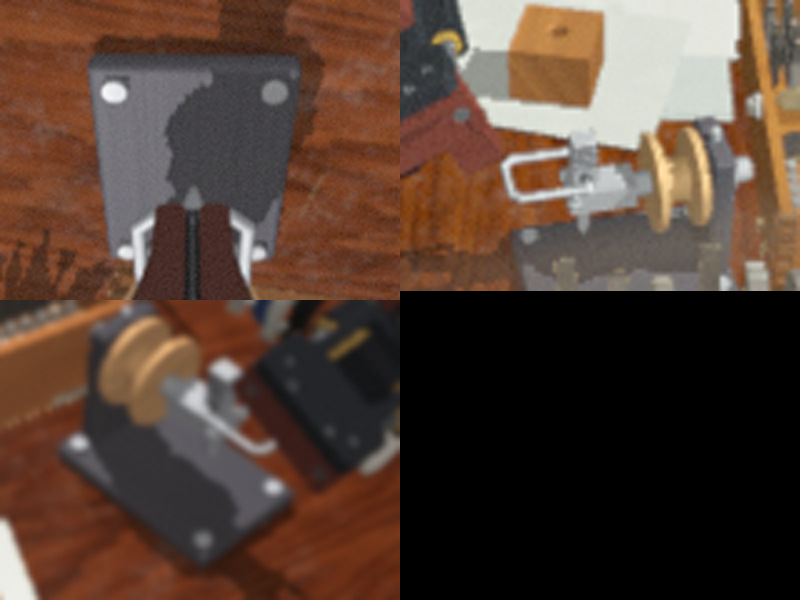

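```bash
python3 - <<'E'
from h import *
p=cv2.imread('pics/side17.png')[165:285,225:385];q=cv2.imread('pics/scene17.png')[130:230,370:480]
cv2.imwrite('pics/a17.png',cv2.resize(p,None,fx=4.9,fy=4.9,interpolation=cv2.INTER_CUBIC))
cv2.imwrite('pics/b17.png',cv2.resize(q,None,fx=6,fy=6,interpolation=cv2.INTER_CUBIC))
P=manip.get_image('side');Q=manip.get_image('scene');s=manip.observe();R=quatR(s['orientation']);t=s['tcp_pos']
for o in [(0,0,0),(0,0,-.027),(0,.01,-.027),(0,-.01,-.027),(0,0.037,-.08),(0,-.037,-.08)]:
    X=t+R@np.array(o);a=proj(P,[X])[0];b=proj(Q,[X])[0]
    print(o,X.round(3),'side',a.round(1),((a-[225,165])*4.9).round(),'scene',((b-[370,130])*6).round())
E
```

```text
(0, 0, 0) [ 0.493 -0.036  0.079] side [309.5 266.5] [414. 497.] scene [230. 307.]
(0, 0, -0.027) [ 0.482 -0.039  0.103] side [303.2 257.9] [383. 455.] scene [266. 277.]
(0, 0.01, -0.027) [ 0.49  -0.037  0.108] side [307.7 255.5] [405. 443.] scene [248. 255.]
(0, -0.01, -0.027) [ 0.473 -0.041  0.099] side [298.7 260.3] [361. 467.] scene [284. 300.]
(0, 0.037, -0.08) [ 0.491 -0.036  0.167] side [307.2 230.7] [403. 322.] scene [272. 127.]
(0, -0.037, -0.08) [ 0.427 -0.052  0.135] side [272.8 249.2] [234. 412.] scene [413. 301.]
```

View pics/a17.png

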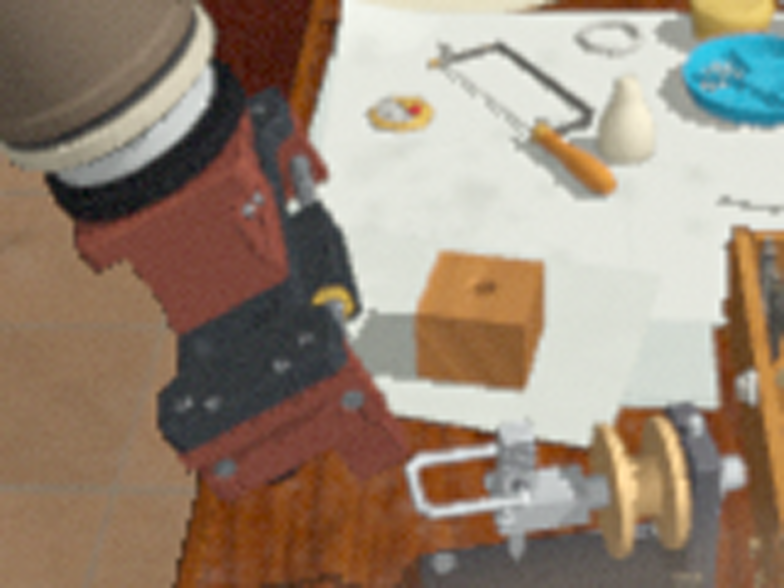

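View pics/b17.png

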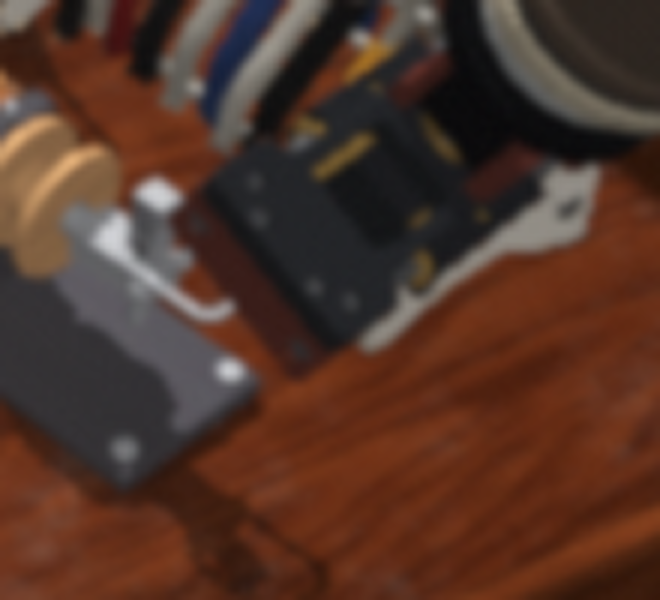

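```bash
sed -i 's/bias=4/bias=5/' plan.py; python3 plan.py .25
```

```text
[ 0.4931 -0.0364  0.0789] [ 0.204  0.181 -0.141  2.399 -0.667  0.163  2.51 ] tau 0.4522968718620026
0 40 [ 0.4854 -0.0386  0.0973] [ -0.5   0.9 -20. ] [0.202 0.004 0.004]
0 12 [ 0.4922 -0.037   0.0702] [-0.4 -4.7  7.4] [0.202 0.004 0.004]
0 0 [ 0.4951 -0.0363  0.0585] [-0.3 -7.1 19.2] [0.202 0.004 0.004]
0.3 0 [ 0.4969 -0.0359  0.0461] [ -0.3 -10.9  31.2] [0.202 0.004 0.004]
0.6 0 [ 0.5022 -0.0347  0.0348] [ -0.2 -10.9  43.7] [0.202 0.004 0.004]
0.8 0 [ 0.5075 -0.0335  0.0284] [-0.2 -8.8 51.8] [0.202 0.004 0.004]
0.95 0 [ 0.5122 -0.0324  0.0244] [-0.2 -6.3 57.6] [0.202 0.004 0.004]
1.1 0 [ 0.5174 -0.0312  0.0211] [-0.2 -2.8 62.9] [0.202 0.004 0.004]
1.2 0 [ 0.5212 -0.0303  0.0194] [-0.2 -0.1 66.1] [0.202 0.004 0.004]
```

Call:
jog_arm --series '[{"gripper":0.0,"offset":[0,-2,0],"rotation":[0.1,0,0]},{"gripper":0.0,"offset":[0,-4,2],"rotation":[0.202,0.004,0.004]},{"gripper":0.0,"offset":[-0.4,-4.7,7],"rotation":[0.202,0.004,0.004]},{"gripper":0.0,"offset":[-0.4,-4.7,7],"rotation":[0.202,0.004,0.004]},{"gripper":0.0,"offset":[-0.4,-4.7,7],"rotation":[0.202,0.004,0.004]}]'

```text
time: 17.9
tcp_pos: [0.493, -0.0354, 0.0703]
orientation: [0.078, 0.616, 0.778, 0.099]
wrist_force: [-1.0, 1.3, -0.6]
opening: 0.0006
```

```bash
python3 plan.py .25;python3 v2.py 18
```

```text
[ 0.493  -0.0354  0.0703] [-0.18   0.236  0.233  2.262 -0.299  0.422  2.101] tau 0.25166655251678355
0 40 [ 0.4854 -0.0386  0.0973] [ -1.3  -1.1 -28.2] [ 0.002 -0.001  0.004]
0 12 [ 0.4922 -0.037   0.0702] [-1.3 -1.2 -0.2] [ 0.002 -0.001  0.004]
0 0 [ 0.4951 -0.0363  0.0585] [-1.4 -1.2 11.8] [ 0.002 -0.001  0.004]
0.3 0 [ 0.4969 -0.0359  0.0461] [-1.4 -2.5 24.3] [ 0.002 -0.001  0.004]
0.6 0 [ 0.5022 -0.0347  0.0348] [-1.4  0.  36.6] [ 0.002 -0.001  0.004]
0.8 0 [ 0.5075 -0.0335  0.0284] [-1.4  3.6 44.2] [ 0.002 -0.001  0.004]
0.95 0 [ 0.5122 -0.0324  0.0244] [-1.4  7.3 49.3] [ 0.002 -0.001  0.004]
1.1 0 [ 0.5174 -0.0312  0.0211] [-1.5 11.7 53.8] [ 0.002 -0.001  0.004]
1.2 0 [ 0.5212 -0.0303  0.0194] [-1.5 15.  56.4] [ 0.002 -0.001  0.004]
18.0 [ 0.491  -0.0363  0.0697] [0.0769 0.6172 0.7768 0.0984] [ 0.22 -0.23 -0.33] [ 0.07   0.172 -0.037] 0.0007115564805762458
```

View pics/v18.png

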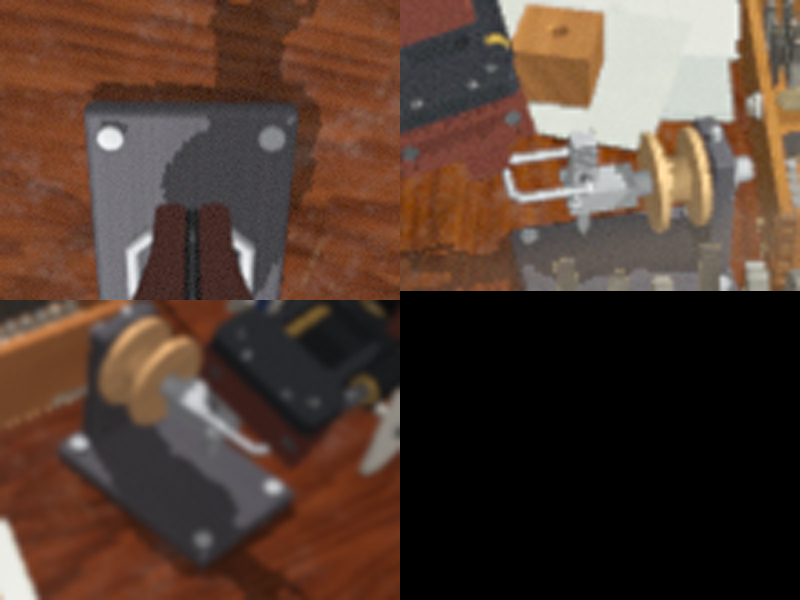

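Call:
jog_arm --series '[{"gripper":0.0,"offset":[0,0,4],"rotation":[0,0,0]},{"gripper":0.0,"offset":[0,0,8],"rotation":[0,0,0]},{"gripper":0.0,"offset":[0,0,12],"rotation":[0,0,0]},{"gripper":0.0,"offset":[0,-0.7,16],"rotation":[0,0,0]},{"gripper":0.0,"offset":[0,-1.2,20],"rotation":[0,0,0]},{"gripper":0.0,"offset":[0,-1.3,24.5],"rotation":[0,0,0]},{"gripper":0.0,"offset":[0,-1.3,24.5],"rotation":[0,0,0]}]'

```text
time: 18.63
tcp_pos: [0.4962, -0.036, 0.045]
orientation: [0.077, 0.618, 0.777, 0.097]
wrist_force: [-0.4, 0.3, -1.1]
opening: 0.0008
```

```bash
python3 plan.py .25;python3 v2.py 19
```

```text
[ 0.4962 -0.036   0.045 ] [-0.144  0.293  0.195  2.27  -0.346  0.363  2.145] tau 0.24852375091579912
0 40 [ 0.4854 -0.0386  0.0973] [ -0.    2.1 -53.4] [-0.001 -0.001 -0.   ]
0 12 [ 0.4922 -0.037   0.0702] [ -0.    2.1 -25.4] [-0.001 -0.001 -0.   ]
0 0 [ 0.4951 -0.0363  0.0585] [ -0.    2.1 -13.4] [-0.001 -0.001 -0.   ]
0.3 0 [ 0.4969 -0.0359  0.0461] [-0.1  0.9 -0.9] [-0.001 -0.001 -0.   ]
0.6 0 [ 0.5022 -0.0347  0.0348] [-0.1  3.4 11.4] [-0.001 -0.001 -0.   ]
0.8 0 [ 0.5075 -0.0335  0.0284] [-0.1  7.1 19. ] [-0.001 -0.001 -0.   ]
0.95 0 [ 0.5122 -0.0324  0.0244] [-0.1 10.8 24.1] [-0.001 -0.001 -0.   ]
1.1 0 [ 0.5174 -0.0312  0.0211] [-0.1 15.2 28.6] [-0.001 -0.001 -0.   ]
1.2 0 [ 0.5212 -0.0303  0.0194] [-0.1 18.5 31.2] [-0.001 -0.001 -0.   ]
18.7333 [ 0.4964 -0.036   0.0457] [0.077  0.6177 0.7765 0.0975] [-0.69 -0.58  0.12] [0.019 0.254 0.01 ] 0.00013297412281511117
```

View pics/v19.png

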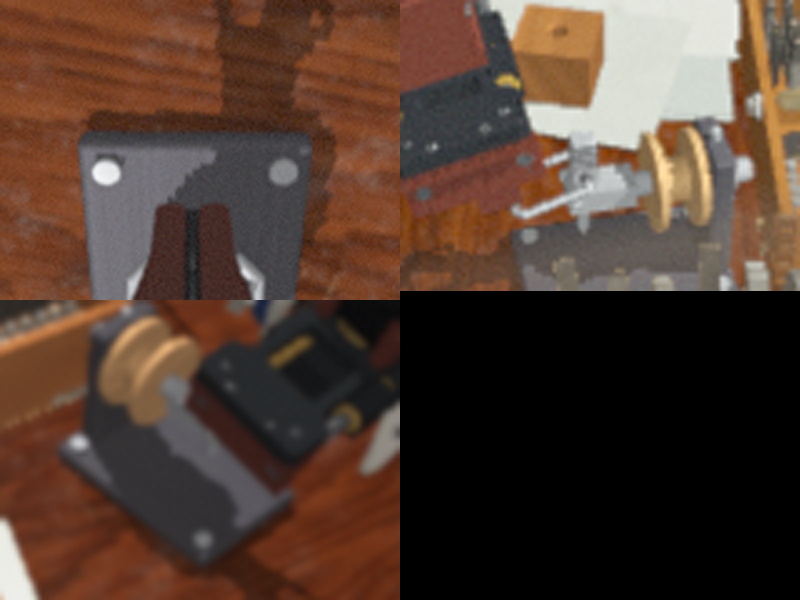

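Call:
jog_arm --series '[{"gripper":0.0,"offset":[0,0.5,4],"rotation":[0,0,0]},{"gripper":0.0,"offset":[0,1.4,8],"rotation":[0,0,0]},{"gripper":0.0,"offset":[0,2.5,12.3],"rotation":[0,0,0]},{"gripper":0.0,"offset":[0,4.1,16],"rotation":[0,0,0]},{"gripper":0.0,"offset":[0,6.1,19.9],"rotation":[0,0,0]},{"gripper":0.0,"offset":[0,6.1,19.9],"rotation":[0,0,0]}]'

```text
time: 19.28
tcp_pos: [0.5076, -0.0334, 0.0277]
orientation: [0.077, 0.618, 0.777, 0.098]
wrist_force: [0.2, -0.0, 1.1]
opening: 0.0005
```

```bash
python3 plan.py .25;python3 v2.py 20
```

```text
[ 0.5076 -0.0334  0.0277] [-0.123  0.343  0.165  2.257 -0.377  0.325  2.168] tau 0.24936238479247413
0 40 [ 0.4854 -0.0386  0.0973] [ -0.   -4.9 -73.1] [-0.001 -0.001  0.   ]
0 12 [ 0.4922 -0.037   0.0702] [ -0.   -4.8 -45.1] [-0.001 -0.001  0.   ]
0 0 [ 0.4951 -0.0363  0.0585] [ -0.1  -4.8 -33.1] [-0.001 -0.001  0.   ]
0.3 0 [ 0.4969 -0.0359  0.0461] [ -0.1  -6.1 -20.6] [-0.001 -0.001  0.   ]
0.6 0 [ 0.5022 -0.0347  0.0348] [-0.1 -3.6 -8.3] [-0.001 -0.001  0.   ]
0.8 0 [ 0.5075 -0.0335  0.0284] [-0.1  0.1 -0.7] [-0.001 -0.001  0.   ]
0.95 0 [ 0.5122 -0.0324  0.0244] [-0.1  3.8  4.4] [-0.001 -0.001  0.   ]
1.1 0 [ 0.5174 -0.0312  0.0211] [-0.1  8.2  8.8] [-0.001 -0.001  0.   ]
1.2 0 [ 0.5212 -0.0303  0.0194] [-0.1 11.5 11.5] [-0.001 -0.001  0.   ]
19.3833 [ 0.5072 -0.0335  0.0281] [0.0772 0.6177 0.7765 0.0976] [0.58 0.71 1.54] [0.053 0.093 0.019] 0.0002975133909907654
```

View pics/v20.png

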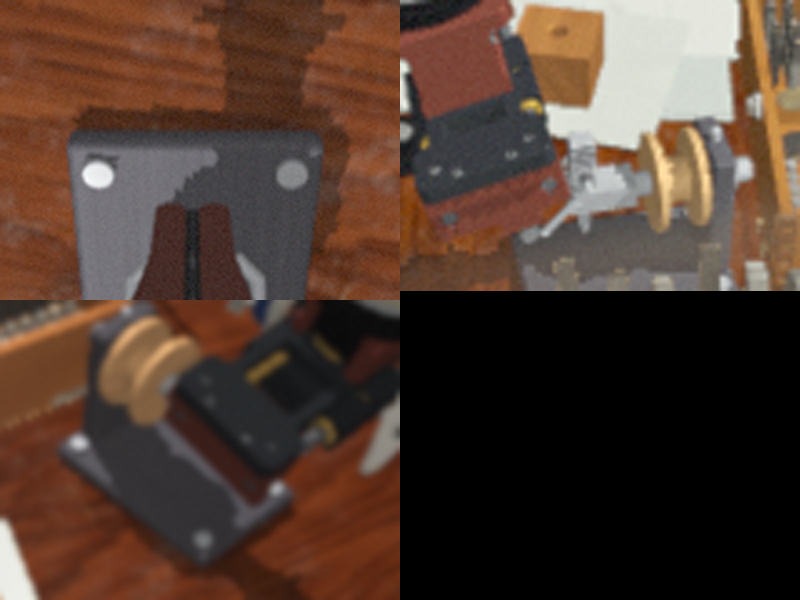

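```bash
python3 - <<'E'
from plan import *
P=manip.get_image('side');s=manip.observe()
R=quatR(s['orientation']);t=s['tcp_pos']
W=lambda x,y,z:np.r_[H,0]+ex*x/1e3+ey*y/1e3+ez*z/1e3
pts={'tongue TL-':W(-10,-10,75),'tongue B-':W(-10,-10,61),'tongue T+':W(-10,10,75),'head':W(-7,-6,107),'head2':W(-7,-6,91),
'tipF-':t+R@np.array([-.009,.010,-.027]),'tipF+':t+R@np.array([.009,.010,-.027]),'F20':t+R@np.array([-.009,.010,-.047]),'tipB':t+R@np.array([-.009,-.010,-.027])}
im=cv2.cvtColor(P['image'],cv2.COLOR_RGB2BGR)[200:290,280:390];f=7
im=cv2.resize(im,None,fx=f,fy=f,interpolation=cv2.INTER_CUBIC)
for k,X in pts.items():
    a=(proj(P,[X])[0]-[280,200]+.5)*f; cv2.circle(im,tuple(a.astype(int)),4,(0,255,0) if 't' == k[0] and 'tip' not in k else (255,255,0),-1);cv2.putText(im,k,tuple(a.astype(int)),0,.45,(255,255,255),1)
cv2.imwrite('pics/p20.png',im)
E
```

```text
(no output)
```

View pics/p20.png

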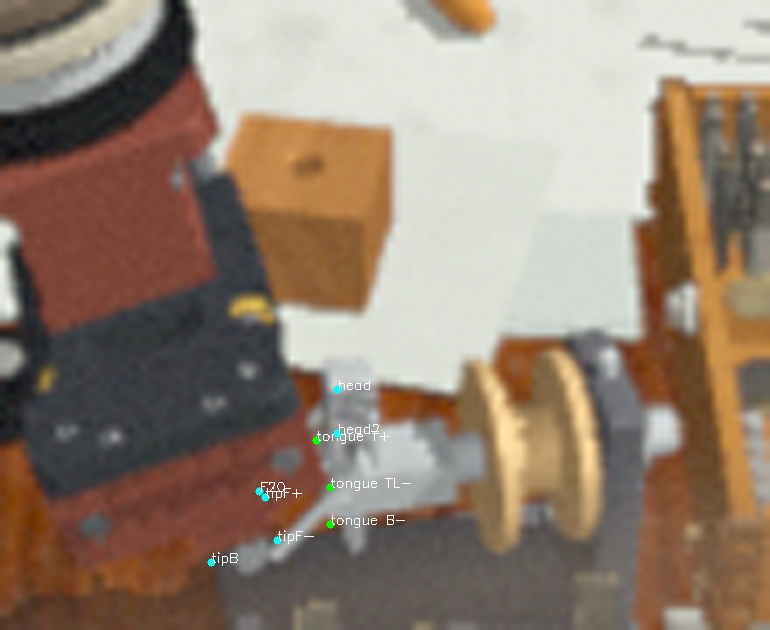

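Call:
jog_arm --series '[{"gripper":0.0,"offset":[0,1.2,1.8],"rotation":[0,0,0]},{"gripper":0.0,"offset":[0,2.4,3.5],"rotation":[0,0,0]},{"gripper":0.0,"offset":[0,3.7,5.1],"rotation":[0,0,0]}]'

```text
time: 19.73
tcp_pos: [0.5115, -0.0324, 0.024]
orientation: [0.077, 0.618, 0.777, 0.097]
wrist_force: [-2.3, -1.0, 1.8]
opening: 0.0002
```

Call:
jog_arm --series '[{"gripper":0.0,"offset":[0,1.4,1.6],"rotation":[0,0,0]},{"gripper":0.0,"offset":[0,2.8,3.1],"rotation":[0,0,0]}]'

```text
time: 19.9
tcp_pos: [0.5152, -0.0316, 0.0217]
orientation: [0.077, 0.618, 0.777, 0.098]
wrist_force: [-1.9, -1.1, 1.7]
opening: 0.0006
```

Call:
jog_arm --series '[{"gripper":0.0,"offset":[0,1.6,1.4],"rotation":[0,0,0]},{"gripper":0.0,"offset":[0,2.4,2.2],"rotation":[0,0,0]}]'

```text
time: 20.07
tcp_pos: [0.5186, -0.0309, 0.0203]
orientation: [0.077, 0.618, 0.777, 0.098]
wrist_force: [0.7, -0.2, 0.7]
opening: 0.0005
```

```bash
python3 plan.py .25|tail -3;python3 v2.py 21
```

```text
0.95 0 [ 0.5122 -0.0324  0.0244] [-0.  -5.3 -5.6] [ 0.    -0.001  0.   ]
1.1 0 [ 0.5174 -0.0312  0.0211] [-0.  -0.9 -1.1] [ 0.    -0.001  0.   ]
1.2 0 [ 0.5212 -0.0303  0.0194] [-0.   2.4  1.5] [ 0.    -0.001  0.   ]
20.1667 [ 0.5185 -0.0309  0.0203] [0.0774 0.6176 0.7766 0.0978] [0.08 0.01 0.18] [0.056 0.2   0.062] 0.0003666206472352027
```

View pics/v21.png

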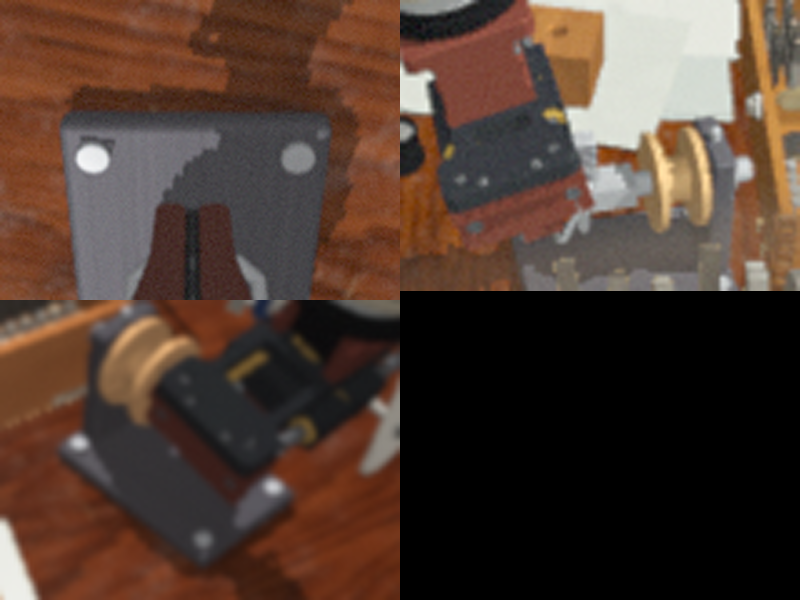

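Call:
jog_arm --series '[{"gripper":0.0,"offset":[0,-5,-2],"rotation":[0,0,0]},{"gripper":0.0,"offset":[0,-15,-6],"rotation":[0,0,0]},{"gripper":0.0,"offset":[0,-30,-20],"rotation":[0,0,0]},{"gripper":0.0,"offset":[0,-40,-45],"rotation":[0,0,0]},{"gripper":0.0,"offset":[0,-45,-75],"rotation":[0,0,0]},{"gripper":0.0,"offset":[0,-45,-110],"rotation":[0,0,0]},{"gripper":0.0,"offset":[0,-45,-120],"rotation":[0,0,0]},{"gripper":0.0,"offset":[0,-45,-120],"rotation":[0,0,0]}]'

```text
time: 20.88
tcp_pos: [0.447, -0.0479, 0.1283]
orientation: [0.079, 0.618, 0.776, 0.1]
wrist_force: [-0.0, 0.1, 0.1]
opening: 0.0004
```

```bash
python3 v2.py 22; python3 - <<'E'
import cv2,numpy as np
p=cv2.imread('pics/side22.png')[225:285,310:400];q=cv2.imread('pics/scene22.png')[150:220,345:435]
cv2.imwrite('pics/a22.png',cv2.resize(p,None,fx=8,fy=8,interpolation=cv2.INTER_CUBIC))
cv2.imwrite('pics/b22.png',cv2.resize(q,None,fx=8,fy=8,interpolation=cv2.INTER_CUBIC))
E
```

```text
20.9833 [ 0.4462 -0.0473  0.1256] [0.0774 0.6175 0.7766 0.0983] [ 0.44 -0.01  0.32] [0.058 0.206 0.003] 6.044112268422427e-05
```

View pics/a22.png

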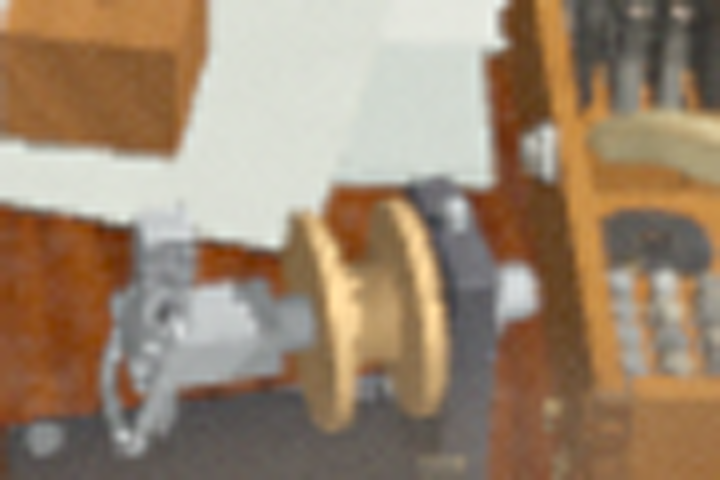

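View pics/b22.png

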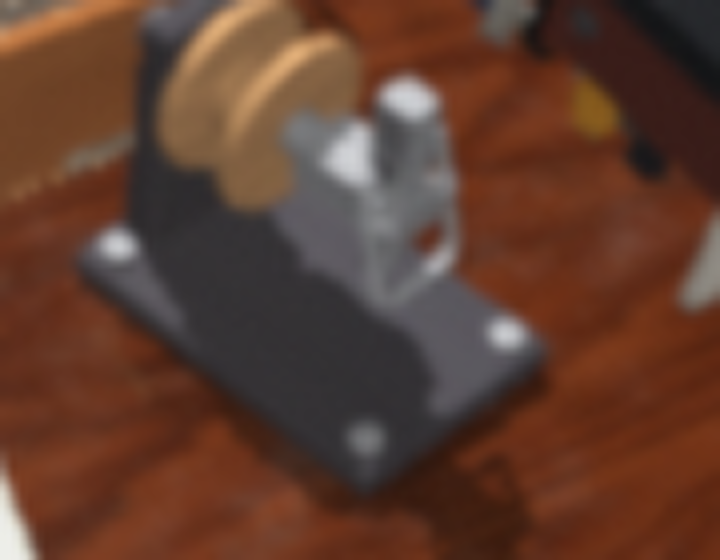

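View pics/wrist22.png

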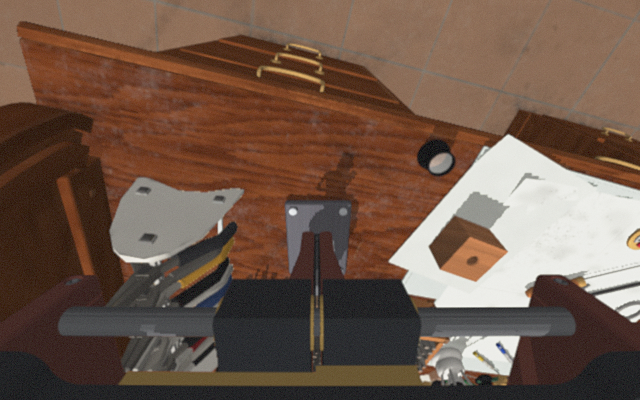

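```bash
python3 - <<'E'
from plan import *
W=lambda x,y,z:np.r_[H,0]+ex*x/1e3+ey*y/1e3+ez*z/1e3
for c,o,n in [('side',(310,225),'a'),('scene',(345,150),'b')]:
    P=manip.get_image(c); im=cv2.cvtColor(P['image'],cv2.COLOR_RGB2BGR)[o[1]:o[1]+(60 if n=='a' else 70),o[0]:o[0]+90]
    im=cv2.resize(im,None,fx=8,fy=8,interpolation=cv2.INTER_CUBIC)
    for th,col in [(1.25,(0,255,0)),(.9,(0,0,255))]:
        for y in (-11,0,11):
            a=(proj(P,[W(-42*np.cos(th),y,84-42*np.sin(th))])[0]-o+.5)*8;cv2.circle(im,tuple(a.astype(int)),3,col,-1)
    for X in [W(0,0,107),W(0,-8,77)]:
        a=(proj(P,[X])[0]-o+.5)*8;cv2.circle(im,tuple(a.astype(int)),3,(255,255,0),-1)
    cv2.imwrite('pics/c22%s.png'%n,im[:600])
a=cv2.imread('pics/c22a.png');b=cv2.imread('pics/c22b.png')
b=b[80:560]; cv2.imwrite('pics/c22.png',cv2.resize(np.hstack([a[:480],b[:480]]),None,fx=.55,fy=.55*1.0))
E
```

```text
(no output)
```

View pics/c22.png

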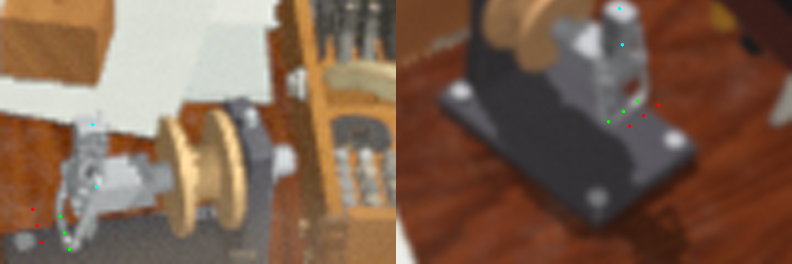

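```bash
python3 -c "
from bench import manip
s=manip.observe();print(s['time'],s['wrist_force'],s['dq'].round(3));print(manip.job_done())"
```

```text
21.1333 [-0.57483342 -1.00891142 -0.50429884] [ 0.001  0.007  0.    -0.005  0.004  0.005 -0.004]
the job is handed in; nothing more can be done
None
```

I locked the spool onto its stand and handed the job in at about 21 s. The pin is home in the cross hole and the loop is shut around the spindle end.

- **Pin:** I took it from the block by its flat grip, turned it to line up with the spindle, and lowered it through the cross hole. It stopped dead at the height expected for the collar, with a final push of about 11 N. I never clearly felt the sprung ball in the hole.
- **Loop:** It pointed out past the free end. I pushed its bar round the arc with the shut fingertips. The force rose to about 3 N, below the 5 N stated, and fell to zero at about 1.1 rad.
- **Last checks:** With the arm backed off, the bar lay where 1.25 rad puts it in both the scene and side pictures, and the loop had not swung back. The pin head sat at its home height, and the loupe, block and stand looked unmoved. I made no final close check of the blower or watch movement. The arm never worked near them.

**What disagreed:**
- **Fingertip position:** The fingertips sit about 27 mm short of the reported TCP. My first grasp closed on air just above the pin, and I corrected for this from the pictures.
- **Tilt:** My first tilt for the loop push, 0.7 rad, was out of the arm's reach, and 0.45 rad left a joint near its limit. I did the push at 0.25 rad.

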